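# Put the air scribes away in the sprung tool tray

### The arm

A 6-joint arm with a two-finger parallel gripper is mounted at the origin on the work surface. World frame = base frame: x ahead of the robot, y to its left, z up, the work surface at z = 0. Lengths are in m, angles in rad, forces in N, time in s.
With the tool pointing down it reaches from about 0.275 to 0.775 m from the base axis. Payload 14.6 kg.
Tool frame: the origin (TCP) lies midway between the tips of the shut fingers; the grasp point (between the pads) lies 19 mm behind it; z points along the fingers, y is the line along which they close (so a half turn about z gives the same grasp; the last joint's range is limited). The gripper opens to 85 mm and grips with 20 to 120 N. Pads are 22 mm wide; open, the fingers measure 114 mm over their backs; the gripper's body (76 mm by 85 mm) begins 54 mm behind the grasp point. The pads swing forward as they close: fully open they stand 13 mm farther back than shut.
Start: joints at [-1.287, 0.263, -0.048, 1.259, 0, 1.415], TCP at [0.223, -0.475, 0.231] pointing down, gripper open.
Joint ranges: [-2.65, 2.65], [-0.89, 1.7], [-1.18, 1.37], [-2.13, 2.11], [-1.35, 1.29], [-3.14, 3.14]. Speed limits (rad/s): [1.89, 1.89, 2.57, 2.79, 3.14, 3.14].

### API

Orientations are given as a 3x3 rotation matrix whose columns are the frame's x, y, z axes.
In Python, from plant import ctrl gives the robot as it stands.
- The arm moves only by the shell command python3 -m crank 'ROWS' [OPENING] [FORCE]. ROWS is JSON, a list that holds one entry, the list of rows, each a list of 6 numbers: the shift along the tool's x, y, z in m, then the turn, a rotation vector about the tool's x, y, z in rad. In form: [[[dx, dy, dz, ax, ay, az], ...]]. A call has 1 to 8 rows; each row is the pose to reach, as a shift and turn from the pose commanded when the call began, along the tool's axes at that moment; what a row does not reach only later rows make up. A row lasts 1/10 s, in which the tool goes at most 50 mm and 8.59 degrees, less where a joint would pass 70% of its speed; a pose out of reach is approached as far as the arm can. A call with a gripper value outside its range is refused whole. OPENING is the opening, from -1 (shut) to 1 (fully open), set as the call begins (- or left out, the last holds). The fingers move at their own pace and stop on an object; FORCE is the grip in N (left out, the last holds). Time passes only in rows, so rows that repeat a pose let the fingers close. It gives the time, the measured TCP pose, the force, the opening and the grip force at its end, in the units of the state.
- ctrl.observe(): the state, without advancing time (a new reading comes with each control period).
- ctrl.grab_frame(name): name is "side" or "top"; returns a dict with "frame" (480x640x3 uint8, blue, green, red), "fx", "fy", "cx", "cy" (pixels), "cam_to_world" (4x4, takes a point from camera to world coordinates). Camera axes: x right, y up, looking along -z (the intrinsics and any distortion apply to the point x, -y, -z); pixel columns grow to the right and rows downward; lengths in m; the calibration is good to about 2 mm. A picture is of the moment at which its call begins. There is no depth.
- ctrl.close_job(): hands the job in; it is judged then, once.
The state is a dict: "t": time; "joint_positions": joint angles; "qd": joint speeds; "effort": joint torques, N m; "tool_pos": TCP position; "orientation": TCP orientation; "contact_force": force on the tool from outside, world axes, zero at the start; "moment": the same for the moment, N m; "grip_width": finger opening in m; "grip_force": force on a finger pad.
Only numpy, scipy, OpenCV 4.12 (cv2) and the standard library are available. Lean on these libraries where they do the work, as an engineer would, in place of code of your own. Each camera call takes 0.05 s, during which the arm holds its last target. There are 200 camera calls.

### The job

Put the air scribes away for the night: take the orange-handled hook from its rest, put its tip down through the finger hole of the chest's tray and draw the tray all the way out. Snap every air scribe lying on the mat down into spring clips of its own in the tray, fully seated and with the stylus pointing into the chest, then slide the tray fully home. Leave the hook lying in its rest again, and do not disturb the other things on the bench.

Things in the scene. Friction and masses are not known exactly. Their poses are not given: they have to be found in the camera images.
- chest: blue steel instrument chest, fixed to the bench, 200 mm deep (x), 214 mm wide, 116 mm high. Origin at the middle of the lower edge of its front; +x into the chest, z up. Its front faces -x (the robot), turned a little. The two lower drawers are dummies; the sliding tray is at the top
- tray (a joint): how far the tray is drawn out of the chest, m: 0 fully home, 0.160 fully out (stop). It slides along the chest's -x with about 2 N of friction and stays where left. The tray's underside is 49 mm above the bench
- tray_front (a point): middle of the outside (robot-side) face of the grey tray front panel, which is 204 mm wide and spans 26 mm above and below this point (49 to 101 mm above the bench); push the tray home here. Axes as the chest's. The yellow pull tab sticks out of the panel's lower edge
- finger_hole (a point): centre of the finger hole, at the top surface of the yellow pull tab, 53 mm above the bench, 18 mm in front of the tray's front panel. Hole 21 mm across; the tab is level, 4 mm thick, 36 mm long (x) and 46 mm wide; free air below it. Axes as the chest's
- clip1 (a point): leftmost (+y) of four like storage places in the tray, 53 mm apart in y: where the middle of a seated scribe's axis lies, 25 mm above the tray's underside. Axes as the chest's: +x into the chest, z up; moves with the tray. Two spring clips, each 12 mm long in x, stand 27 mm before and 27 mm behind this point; the 42 mm between them is free for gripper fingers
- clip2 (a point): second storage place from the left, like clip1. Each clip is a pair of sprung steel fingers over a saddle: rounded lips 7 mm above the axis leave a 10 mm gap and flare to about 22 mm at 15 mm above it. A shaft set on the flares (axis some 14 mm above this point) and pressed straight down spreads the fingers and snaps in; this takes about 8 to 15 N for both clips together
- clip3 (a point): third storage place from the left, like clip1. A scribe lying loose on the flares is about 14 mm above its seat; pressing its shaft down with closed fingertips between the clips also snaps it in
- clip4 (a point): rightmost (-y) storage place, like clip1
- hook: tray hook. Origin at the middle of its orange handle bar, 70 mm (x) by 16 mm (y) by 14 mm (z); +x runs from the handle along a 7 mm steel shank to x = 68 mm, where it bends straight down (-z). 90 g. Starts lying level in the rest's notches, the bend down; grip the handle's middle across y from above
- hook_tip (a point): lower end of the hook's bent-down tip (7 mm thick), at x = 68 mm, z = -34 mm in the hook's frame
- rest: dark steel hook rest, fixed, standing on the 2 mm thick green pad: base plate 90 x 56 x 6 mm with two upright notched plates 27 mm in front of and behind the middle (5 mm thick), notch floors 48 mm above its origin, 20 mm wide and flared to about 34 mm at 65 mm. Origin under its middle, x along the hook's line; it may be on either side of the robot
- rest_seat (a point): where the origin of the hook lies when it is in the rest, 55 mm above the rest's origin; x along the notches
- mat: black rubber tool mat, fixed, 280 (x) x 270 (y) x 3 mm, origin under its centre; on the other side of the robot's middle line than the hook rest and its green pad
- scribe_red: air scribe, pen-shaped, red bands; may be absent (None). Origin on its axis at mid-shaft (grip there), +x to the stylus. Metal shaft 16 mm thick, x -42 to +42 mm; at each end an 18 mm square collar 8 mm long, so it does not roll and its axis lies 9 mm above its support; brass stub to x = -62, thin stylus to x = +72. 130 g. Starts on the mat (3 mm thick), stylus within 0.3 rad of +x
- scribe_green: air scribe, pen-shaped, green bands; may be absent (None). Origin on its axis at mid-shaft (grip there), +x to the stylus. Metal shaft 16 mm thick, x -42 to +42 mm; at each end an 18 mm square collar 8 mm long, so it does not roll and its axis lies 9 mm above its support; brass stub to x = -62, thin stylus to x = +72. 130 g. Starts on the mat (3 mm thick), stylus within 0.3 rad of +x
- scribe_blue: air scribe, pen-shaped, blue bands; may be absent (None). Origin on its axis at mid-shaft (grip there), +x to the stylus. Metal shaft 16 mm thick, x -42 to +42 mm; at each end an 18 mm square collar 8 mm long, so it does not roll and its axis lies 9 mm above its support; brass stub to x = -62, thin stylus to x = +72. 130 g. Starts on the mat (3 mm thick), stylus within 0.3 rad of +x
- scribe_yellow: air scribe, pen-shaped, yellow bands; may be absent (None). Origin on its axis at mid-shaft (grip there), +x to the stylus. Metal shaft 16 mm thick, x -42 to +42 mm; at each end an 18 mm square collar 8 mm long, so it does not roll and its axis lies 9 mm above its support; brass stub to x = -62, thin stylus to x = +72. 130 g. Starts on the mat (3 mm thick), stylus within 0.3 rad of +x
- fragment: loose bystander: pale fossil fragment 40 x 55 x 28 mm lying on the mat beyond the scribes
- consolidant: loose bystander: amber jar with black cap, 44 mm across, 85 mm high, standing near the hook rest
- brush: loose bystander: dusting brush 160 mm long lying beside the hook rest
- tub: loose bystander: closed round plastic tub with white lid, 90 mm across, 55 mm high, left of the chest
- loupe: loose bystander: black hand magnifier, 60 mm disc with 70 mm handle, 8 mm thick, right of the chest
- bone_box: loose bystander: cardboard tray 70 x 90 x 30 mm with bones, at the far right
Mind the look-alikes: they are no part of the job. What is shaped like the scribe_red but pink is not meant.

How it is judged:
On the way, in this order (a step that is already met when the one before it is completed fails the run):
1. the hook's tip is down in the finger hole of the closed tray (horizontal distance between hook_tip and finger_hole below 0.012 m and z of hook_tip in the frame of finger_hole below -0.004 m and value of joint tray below 0.04 m), for 0.1 s.
2. the tray is drawn all the way out with the hook still in the hole (horizontal distance between hook_tip and finger_hole below 0.012 m and z of hook_tip in the frame of finger_hole below -0.004 m and value of joint tray above 0.14 m), for 0.1 s.
3. every scribe is snapped into clips, stylus inward, with the tray out (((horizontal distance between scribe_red and clip1 below 0.012 m and z of scribe_red in the frame of clip1 between -0.004 and 0.004 m and angle between the x axis of scribe_red and the x axis of clip1, either way round below 0.12 rad and x of finger_hole in the frame of scribe_red below -0.05 m) or (horizontal distance between scribe_red and clip2 below 0.012 m and z of scribe_red in the frame of clip2 between -0.004 and 0.004 m and angle between the x axis of scribe_red and the x axis of clip2, either way round below 0.12 rad and x of finger_hole in the frame of scribe_red below -0.05 m) or (horizontal distance between scribe_red and clip3 below 0.012 m and z of scribe_red in the frame of clip3 between -0.004 and 0.004 m and angle between the x axis of scribe_red and the x axis of clip3, either way round below 0.12 rad and x of finger_hole in the frame of scribe_red below -0.05 m) or (horizontal distance between scribe_red and clip4 below 0.012 m and z of scribe_red in the frame of clip4 between -0.004 and 0.004 m and angle between the x axis of scribe_red and the x axis of clip4, either way round below 0.12 rad and x of finger_hole in the frame of scribe_red below -0.05 m)) and ((horizontal distance between scribe_green and clip1 below 0.012 m and z of scribe_green in the frame of clip1 between -0.004 and 0.004 m and angle between the x axis of scribe_green and the x axis of clip1, either way round below 0.12 rad and x of finger_hole in the frame of scribe_green below -0.05 m) or (horizontal distance between scribe_green and clip2 below 0.012 m and z of scribe_green in the frame of clip2 between -0.004 and 0.004 m and angle between the x axis of scribe_green and the x axis of clip2, either way round below 0.12 rad and x of finger_hole in the frame of scribe_green below -0.05 m) or (horizontal distance between scribe_green and clip3 below 0.012 m and z of scribe_green in the frame of clip3 between -0.004 and 0.004 m and angle between the x axis of scribe_green and the x axis of clip3, either way round below 0.12 rad and x of finger_hole in the frame of scribe_green below -0.05 m) or (horizontal distance between scribe_green and clip4 below 0.012 m and z of scribe_green in the frame of clip4 between -0.004 and 0.004 m and angle between the x axis of scribe_green and the x axis of clip4, either way round below 0.12 rad and x of finger_hole in the frame of scribe_green below -0.05 m)) and ((horizontal distance between scribe_blue and clip1 below 0.012 m and z of scribe_blue in the frame of clip1 between -0.004 and 0.004 m and angle between the x axis of scribe_blue and the x axis of clip1, either way round below 0.12 rad and x of finger_hole in the frame of scribe_blue below -0.05 m) or (horizontal distance between scribe_blue and clip2 below 0.012 m and z of scribe_blue in the frame of clip2 between -0.004 and 0.004 m and angle between the x axis of scribe_blue and the x axis of clip2, either way round below 0.12 rad and x of finger_hole in the frame of scribe_blue below -0.05 m) or (horizontal distance between scribe_blue and clip3 below 0.012 m and z of scribe_blue in the frame of clip3 between -0.004 and 0.004 m and angle between the x axis of scribe_blue and the x axis of clip3, either way round below 0.12 rad and x of finger_hole in the frame of scribe_blue below -0.05 m) or (horizontal distance between scribe_blue and clip4 below 0.012 m and z of scribe_blue in the frame of clip4 between -0.004 and 0.004 m and angle between the x axis of scribe_blue and the x axis of clip4, either way round below 0.12 rad and x of finger_hole in the frame of scribe_blue below -0.05 m)) and ((horizontal distance between scribe_yellow and clip1 below 0.012 m and z of scribe_yellow in the frame of clip1 between -0.004 and 0.004 m and angle between the x axis of scribe_yellow and the x axis of clip1, either way round below 0.12 rad and x of finger_hole in the frame of scribe_yellow below -0.05 m) or (horizontal distance between scribe_yellow and clip2 below 0.012 m and z of scribe_yellow in the frame of clip2 between -0.004 and 0.004 m and angle between the x axis of scribe_yellow and the x axis of clip2, either way round below 0.12 rad and x of finger_hole in the frame of scribe_yellow below -0.05 m) or (horizontal distance between scribe_yellow and clip3 below 0.012 m and z of scribe_yellow in the frame of clip3 between -0.004 and 0.004 m and angle between the x axis of scribe_yellow and the x axis of clip3, either way round below 0.12 rad and x of finger_hole in the frame of scribe_yellow below -0.05 m) or (horizontal distance between scribe_yellow and clip4 below 0.012 m and z of scribe_yellow in the frame of clip4 between -0.004 and 0.004 m and angle between the x axis of scribe_yellow and the x axis of clip4, either way round below 0.12 rad and x of finger_hole in the frame of scribe_yellow below -0.05 m)) and value of joint tray above 0.1 m), for 0.3 s.
At the end, for the whole second after the job is handed in: tray home within 6 mm; every scribe present seated in a place of its own (axis within 4 mm of the place's height and 12 mm of its middle, within 7 degrees of the tray's direction, stylus into the chest); the hook lying level in the notches of its rest, within 20 mm of its seat and at rest (value of joint tray below 0.006 m and ((horizontal distance between scribe_red and clip1 below 0.012 m and z of scribe_red in the frame of clip1 between -0.004 and 0.004 m and angle between the x axis of scribe_red and the x axis of clip1, either way round below 0.12 rad and x of finger_hole in the frame of scribe_red below -0.05 m) or (horizontal distance between scribe_red and clip2 below 0.012 m and z of scribe_red in the frame of clip2 between -0.004 and 0.004 m and angle between the x axis of scribe_red and the x axis of clip2, either way round below 0.12 rad and x of finger_hole in the frame of scribe_red below -0.05 m) or (horizontal distance between scribe_red and clip3 below 0.012 m and z of scribe_red in the frame of clip3 between -0.004 and 0.004 m and angle between the x axis of scribe_red and the x axis of clip3, either way round below 0.12 rad and x of finger_hole in the frame of scribe_red below -0.05 m) or (horizontal distance between scribe_red and clip4 below 0.012 m and z of scribe_red in the frame of clip4 between -0.004 and 0.004 m and angle between the x axis of scribe_red and the x axis of clip4, either way round below 0.12 rad and x of finger_hole in the frame of scribe_red below -0.05 m)) and ((horizontal distance between scribe_green and clip1 below 0.012 m and z of scribe_green in the frame of clip1 between -0.004 and 0.004 m and angle between the x axis of scribe_green and the x axis of clip1, either way round below 0.12 rad and x of finger_hole in the frame of scribe_green below -0.05 m) or (horizontal distance between scribe_green and clip2 below 0.012 m and z of scribe_green in the frame of clip2 between -0.004 and 0.004 m and angle between the x axis of scribe_green and the x axis of clip2, either way round below 0.12 rad and x of finger_hole in the frame of scribe_green below -0.05 m) or (horizontal distance between scribe_green and clip3 below 0.012 m and z of scribe_green in the frame of clip3 between -0.004 and 0.004 m and angle between the x axis of scribe_green and the x axis of clip3, either way round below 0.12 rad and x of finger_hole in the frame of scribe_green below -0.05 m) or (horizontal distance between scribe_green and clip4 below 0.012 m and z of scribe_green in the frame of clip4 between -0.004 and 0.004 m and angle between the x axis of scribe_green and the x axis of clip4, either way round below 0.12 rad and x of finger_hole in the frame of scribe_green below -0.05 m)) and ((horizontal distance between scribe_blue and clip1 below 0.012 m and z of scribe_blue in the frame of clip1 between -0.004 and 0.004 m and angle between the x axis of scribe_blue and the x axis of clip1, either way round below 0.12 rad and x of finger_hole in the frame of scribe_blue below -0.05 m) or (horizontal distance between scribe_blue and clip2 below 0.012 m and z of scribe_blue in the frame of clip2 between -0.004 and 0.004 m and angle between the x axis of scribe_blue and the x axis of clip2, either way round below 0.12 rad and x of finger_hole in the frame of scribe_blue below -0.05 m) or (horizontal distance between scribe_blue and clip3 below 0.012 m and z of scribe_blue in the frame of clip3 between -0.004 and 0.004 m and angle between the x axis of scribe_blue and the x axis of clip3, either way round below 0.12 rad and x of finger_hole in the frame of scribe_blue below -0.05 m) or (horizontal distance between scribe_blue and clip4 below 0.012 m and z of scribe_blue in the frame of clip4 between -0.004 and 0.004 m and angle between the x axis of scribe_blue and the x axis of clip4, either way round below 0.12 rad and x of finger_hole in the frame of scribe_blue below -0.05 m)) and ((horizontal distance between scribe_yellow and clip1 below 0.012 m and z of scribe_yellow in the frame of clip1 between -0.004 and 0.004 m and angle between the x axis of scribe_yellow and the x axis of clip1, either way round below 0.12 rad and x of finger_hole in the frame of scribe_yellow below -0.05 m) or (horizontal distance between scribe_yellow and clip2 below 0.012 m and z of scribe_yellow in the frame of clip2 between -0.004 and 0.004 m and angle between the x axis of scribe_yellow and the x axis of clip2, either way round below 0.12 rad and x of finger_hole in the frame of scribe_yellow below -0.05 m) or (horizontal distance between scribe_yellow and clip3 below 0.012 m and z of scribe_yellow in the frame of clip3 between -0.004 and 0.004 m and angle between the x axis of scribe_yellow and the x axis of clip3, either way round below 0.12 rad and x of finger_hole in the frame of scribe_yellow below -0.05 m) or (horizontal distance between scribe_yellow and clip4 below 0.012 m and z of scribe_yellow in the frame of clip4 between -0.004 and 0.004 m and angle between the x axis of scribe_yellow and the x axis of clip4, either way round below 0.12 rad and x of finger_hole in the frame of scribe_yellow below -0.05 m)) and distance between hook and rest_seat below 0.02 m and z of hook in the frame of rest_seat between -0.006 and 0.006 m and angle between hook's own z axis and vertical below 0.2 rad and linear speed of hook below 0.02 m/s); the robot touches nothing.
It fails at once if a bystander is pushed more than 40 mm from its place (distance of any of fragment, consolidant, brush, tub, loupe, bone_box from where it was at the start of the episode above 0.04 m).
It fails at once if the jar is tipped over (angle between consolidant's own z axis and vertical above 0.6 rad).
Of scribe_red, scribe_green, scribe_blue, scribe_yellow only 2 to 4 are there at a start; the rules pass over those that are not, and their reading is None.
At some moment in a run one of scribe_red, scribe_green, scribe_blue, scribe_yellow may be knocked a few centimetres aside while the robot is not near it.
It also fails if it takes over 210 s, if anything falls off the work surface, if the arm or the gripper's body presses on something with over 40 N, if the wrist force passes 120 N, or if a joint passes its speed limit or range.

## Working session

There is one attempt and no reset: what is moved stays moved. The work goes in short steps, Python scripts to look and compute and a shell command to move; the robot and the scene stay as the last step left them, time stands still between calls to the robot, and variables do not carry over. Pictures are saved under pics/ and viewed, at most 14 in all, crops included, and the job is handed in when it is done.

```bash
ls; mkdir -p pics
python3 - <<'E'
from plant import ctrl
import cv2,numpy as np
s=ctrl.observe();print(s['t'],s['tool_pos'],s['orientation'],s['grip_width'])
for n in('top','side'):
    f=ctrl.grab_frame(n);cv2.imwrite(f'pics/{n}0.png',f['frame']);print({k:(np.round(v,4).tolist() if k!='frame' else 0) for k,v in f.items()})
E
```

```text
pics
0.0 [ 0.22296441 -0.47498206  0.23080808] [[ 9.05262401e-01  4.24852793e-01 -2.98194847e-04]
 [ 4.24852860e-01 -9.05261799e-01  1.05948112e-03]
 [ 1.80179110e-04 -1.08579736e-03 -9.99999394e-01]] 0.08522393494920681
{'frame': 0, 'fx': 447.58, 'fy': 447.58, 'cx': 318.5225, 'cy': 237.5246, 'cam_to_world': [[-0.0085, 0.9989, -0.0469, 0.4676], [-0.9994, -0.0069, 0.0338, -0.0335], [0.0334, 0.0471, 0.9983, 1.0588], [0.0, 0.0, 0.0, 1.0]]}
{'frame': 0, 'fx': 503.0104, 'fy': 503.0104, 'cx': 320.4878, 'cy': 233.2942, 'cam_to_world': [[-0.9867, 0.0952, -0.1317, 0.3614], [-0.1624, -0.5605, 0.8121, 1.0773], [0.0035, 0.8227, 0.5685, 0.8761], [0.0, 0.0, 0.0, 1.0]]}
```

View pics/top0.png

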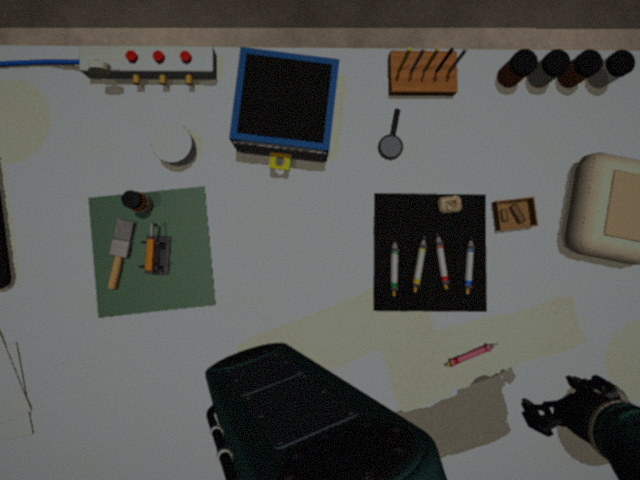

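View pics/side0.png

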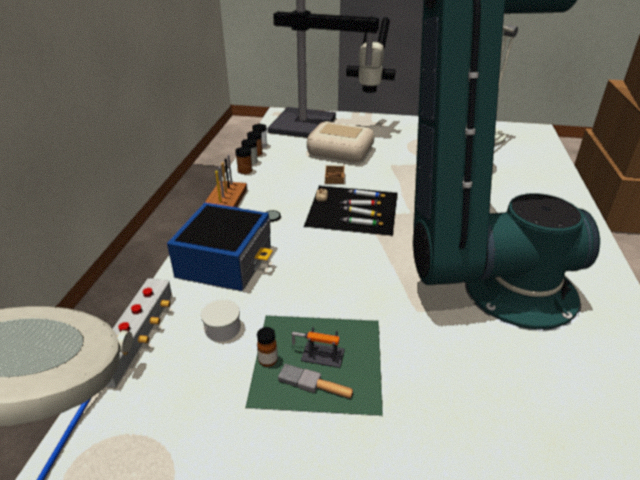

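The top view shows the chest at (285,105) with its yellow tab at about (280,160). The hook is in its rest at about (152,248), and four scribes (green, yellow, red, blue) lie on the mat at x 394–470, y≈265. The pink decoy is at (470,355). I'll enlarge the parts that matter.

```bash
cat > h.py <<'E'
import numpy as np,cv2
from plant import ctrl
def ray(f,px):
    M=np.array(f['cam_to_world']);u=np.atleast_2d(np.asarray(px,float))
    d=np.c_[(u[:,0]-f['cx'])/f['fx'],-(u[:,1]-f['cy'])/f['fy'],-np.ones(len(u))]
    return M[:3,3],d@M[:3,:3].T
def at(f,px,z):
    o,d=ray(f,px);return o+d*((z-o[2])/d[:,2])[:,None]
def proj(f,P):
    M=np.array(f['cam_to_world']);p=(np.atleast_2d(P)-M[:3,3])@M[:3,:3]
    return np.c_[f['cx']+f['fx']*p[:,0]/-p[:,2],f['cy']+f['fy']*p[:,1]/p[:,2]]
def tri(fs,pxs):
    A=np.zeros((3,3));b=np.zeros(3)
    for f,p in zip(fs,pxs):
        o,d=ray(f,p);d=d[0]/np.linalg.norm(d[0]);Q=np.eye(3)-np.outer(d,d);A+=Q;b+=Q@o
    return np.linalg.solve(A,b)
def crop(im,x,y,w,h,k): return cv2.resize(im[y:y+h,x:x+w],None,fx=k,fy=k,interpolation=cv2.INTER_CUBIC)
def st():
    s=ctrl.observe();print('t',round(s['t'],2),'p',np.round(s['tool_pos'],4),'yaw',round(float(np.arctan2(s['orientation'][1][0],s['orientation'][0][0])),4),'F',np.round(s['contact_force'],1),'w',round(s['grip_width'],4),'gf',round(s['grip_force'],1));return s
def go(p,yaw=None):
    "rows target: shift in tool axes and turn to reach TCP p (world) pointing down with tool x at yaw"
    from scipy.spatial.transform import Rotation as Ro
    s=ctrl.observe();R=np.array(s['orientation'])
    d=R.T@(np.array(p)-s['tool_pos'])
    c,t=np.cos(yaw),np.sin(yaw);W=np.array([[c,t,0],[t,-c,0],[0,0,-1]])
    r=Ro.from_matrix(R.T@W).as_rotvec();print('go',np.round(d,4),np.round(r,4),'deg',np.round(np.degrees(np.linalg.norm(r)),1))
E
python3 - <<'E'
import cv2;from h import crop;import numpy as np
t=cv2.imread('pics/top0.png');s=cv2.imread('pics/side0.png')
a=np.hstack([crop(t,225,120,80,60,5),crop(t,120,205,80,60,5)])
b=crop(t,370,225,120,80,5)
b=np.pad(b,((0,0),(0,200),(0,0)))
cv2.imwrite('pics/c0.png',cv2.resize(np.vstack([a[:,:800],b[:300]]),None,fx=1,fy=1))
cv2.imwrite('pics/c1.png',np.hstack([crop(s,250,310,110,80,5)[:, :400],crop(s,240,230,50,50,8)]))
E
```

```text
(no output)
```

View pics/c0.png

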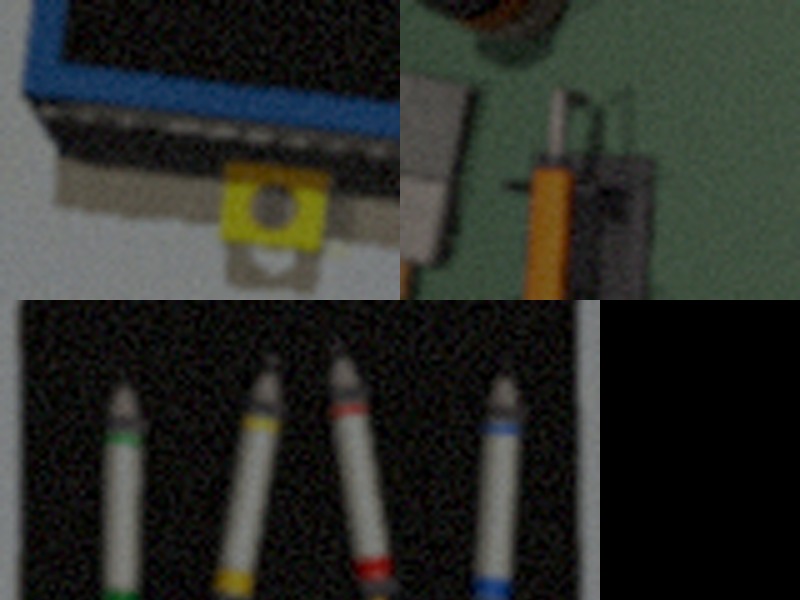

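View pics/c1.png

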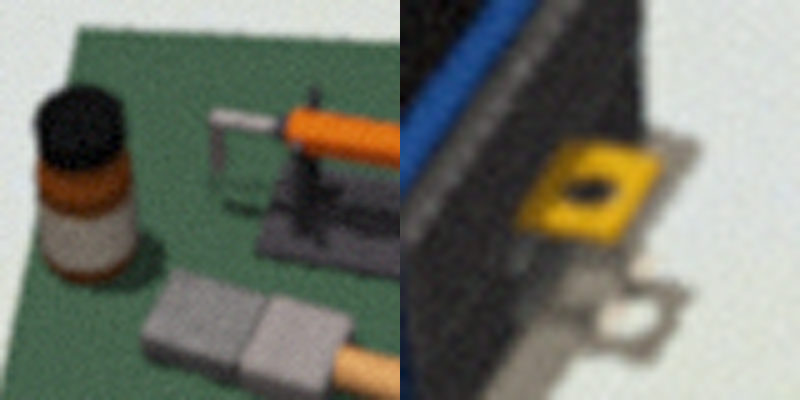

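Run:
```python
from h import *
F={n:ctrl.grab_frame(n) for n in('top','side')}
np.save('pics/F.npy',F,allow_pickle=True)
t=F['top'];hsv=cv2.cvtColor(t['frame'],cv2.COLOR_BGR2HSV)
def mask(lo,hi,box):
    m=cv2.inRange(hsv,np.array(lo),np.array(hi));k=np.zeros_like(m);x0,y0,x1,y1=box;k[y0:y1,x0:x1]=m[y0:y1,x0:x1];return k
P=at(t,[[279.4,160.8]],.053)[0];print('hole top',P,'tri',tri([t,F['side']],[[279.4,160.8],[263.1,253.3]]))
b=mask((105,120,60),(125,255,255),(220,40,345,150))
c=cv2.minAreaRect(cv2.findNonZero(cv2.morphologyEx(b,cv2.MORPH_OPEN,np.ones((3,3)))));bx=cv2.boxPoints(c);W=at(t,bx,.116)
print('chest box',bx.tolist(),W)
for i in range(4):
    d=W[(i+1)%4]-W[i];print('edge',np.linalg.norm(d),np.degrees(np.arctan2(d[1],d[0])))
o=mask((5,150,110),(22,255,255),(135,225,175,280));ys,xs=np.nonzero(o)
c=cv2.minAreaRect(np.c_[xs,ys].astype(np.float32));bx=cv2.boxPoints(c);print('handle',len(xs),bx.tolist());print(at(t,bx,.064),at(t,[c[0]],.064))
print('shank end',at(t,[[151.2,224.5]],.0605))
hs=[('green',45,80),('yellow',20,34),('red',-8,8),('blue',105,125)]
for n,lo,hi in hs:
    m=mask((max(lo,0),90,60),(hi,255,255),(376,225,484,305))
    if lo<0:m|=mask((180+lo,90,60),(180,255,255),(376,225,484,305))
    k,l,s,ce=cv2.connectedComponentsWithStats(m)
    print(n,[(int(s[i,4]),np.round(ce[i],1).tolist()) for i in range(1,k) if s[i,4]>4])
```

```text
hole top [0.68921086 0.01951674 0.053     ] tri [0.69040282 0.01972796 0.0509525 ]
chest box [[229.4889678955078, 138.2586669921875], [240.40065002441406, 47.32807922363281], [338.6656494140625, 59.11988830566406], [327.75396728515625, 150.05047607421875]] [[ 0.72363783  0.12144895  0.116     ]
 [ 0.9205538   0.09839251  0.116     ]
 [ 0.89620648 -0.11212622  0.116     ]
 [ 0.6983317  -0.08671505  0.116     ]]
edge 0.19826118400285056 -6.67822524744682
edge 0.21192198967463083 -96.59717225687984
edge 0.1994997668094132 172.68210039590556
edge 0.20969657012322648 83.06866394213817
handle 176 [[144.8275909423828, 268.9310302734375], [146.59654235839844, 238.85862731933594], [152.69309997558594, 239.21725463867188], [150.9241485595703, 269.2896728515625]]
[[0.44805507 0.31410229 0.064     ]
 [0.51397734 0.31089195 0.064     ]
 [0.51309468 0.29764291 0.064     ]
 [0.44714812 0.30089766 0.064     ]] [[0.48051522 0.3058877  0.064     ]]
shank end [[0.54583055 0.30235306 0.0605    ]]
green [(5, [393.2, 252.2]), (15, [394.0, 284.9])]
yellow [(17, [421.9, 249.4]), (39, [416.6, 280.8]), (15, [445.5, 286.3]), (10, [414.9, 289.0]), (11, [467.4, 291.7])]
red [(13, [439.3, 246.6]), (32, [444.4, 278.4])]
blue [(13, [470.2, 250.5]), (29, [468.0, 282.3])]
```

The crops show the finger hole at top pixel (279.4,160.8), which gives (0.689, 0.0195), and the side view triangulates to the same point. The chest yaw is about -0.121 rad. The hook handle is near (0.48, 0.306) with yaw about -0.05. Moving now.

```bash
python3 -c "
from h import *
st();go([.4795,.306,.231],-.049)"
```

```text
t 0.2 p [ 0.223  -0.4751  0.231 ] yaw 0.4388 F [ 0.  -0.3  0. ] w 0.0855 gf 0.0
go [ 5.641e-01 -5.981e-01  4.000e-04] [-6.000e-04  1.000e-04  4.878e-01] deg 27.9
```

```bash
python3 -m crank '[[[0.564,-0.598,0,0,0,0],[0.564,-0.598,0,0,0,0],[0.564,-0.598,0,0,0,0],[0.564,-0.598,0,0,0,0],[0.564,-0.598,0,0,0,0],[0.564,-0.598,0,0,0,0],[0.564,-0.598,0,0,0,0],[0.564,-0.598,0,0,0,0]]]' -0.2 80; python3 -c "
from h import *
st();go([.4795,.306,.231],-.049)"
```

```text
t: 1.0
tool_pos: [0.3474, -0.0952, 0.2314]
orientation: [[0.905, 0.424, 0.001], [0.424, -0.905, -0.0], [0.0, 0.0, -1.0]]
contact_force: [0.7, -1.1, -0.3]
grip_width: 0.034
grip_force: 0.0
t 1.0 p [ 0.3474 -0.0952  0.2314] yaw 0.4384 F [ 0.7 -1.1 -0.3] w 0.034 gf 0.0
go [ 0.2899 -0.3072  0.0004] [ 3.000e-04 -5.000e-04  4.874e-01] deg 27.9
```

```bash
python3 -m crank '[[[0.29,-0.307,0,0,0,0.487],[0.29,-0.307,0,0,0,0.487],[0.29,-0.307,0,0,0,0.487],[0.29,-0.307,0,0,0,0.487],[0.29,-0.307,0,0,0,0.487],[0.29,-0.307,0,0,0,0.487],[0.29,-0.307,0,0,0,0.487],[0.29,-0.307,0,0,0,0.487]]]'; python3 -c "
from h import *
st();go([.4795,.306,.231],-.049)"
```

```text
t: 1.8
tool_pos: [0.449, 0.0953, 0.2312]
orientation: [[1.0, 0.01, -0.001], [0.01, -0.999, 0.035], [-0.001, -0.035, -0.999]]
contact_force: [0.2, -0.4, -0.1]
grip_width: 0.0345
grip_force: 0.0
t 1.8 p [0.449  0.0953 0.2312] yaw 0.0104 F [ 0.2 -0.4 -0.1] w 0.0345 gf 0.0
go [ 0.0327 -0.2102  0.0075] [-0.0346  0.0022  0.0594] deg 3.9
```

```bash
python3 -m crank '[[[0.033,-0.210,0.007,-0.034,0,0.06],[0.033,-0.210,0.007,-0.034,0,0.06],[0.033,-0.210,0.007,-0.034,0,0.06],[0.033,-0.210,0.007,-0.034,0,0.06],[0.033,-0.210,0.007,-0.034,0,0.06],[0.033,-0.210,0.007,-0.034,0,0.06],[0.033,-0.210,0.007,-0.034,0,0.06],[0.033,-0.210,0.007,-0.034,0,0.06]]]'; python3 -c "
from h import *
st();go([.4795,.306,.15],-.049)
F=np.load('pics/F.npy',allow_pickle=True).item()
b=np.array([.4805,.3059,.057]);x=np.array([.9988,-.0487,0])
for n in F: print(n,proj(F[n],[b+.0715*x+[0,0,0],b+.035*x,b-.035*x,b]).round(1).tolist())
cv2.imwrite('pics/c2.png',crop(F['side']['frame'],280,315,80,60,10))
"
```

```text
t: 2.6
tool_pos: [0.4786, 0.1002, 0.2317]
orientation: [[1.0, 0.018, -0.004], [0.018, -0.999, 0.038], [-0.003, -0.038, -0.999]]
contact_force: [0.1, -0.2, -0.1]
grip_width: 0.0341
grip_force: 0.0
t 2.6 p [0.4786 0.1002 0.2317] yaw 0.0178 F [ 0.1 -0.2 -0.1] w 0.0341 gf 0.0
go [ 0.0049 -0.2025  0.0894] [-0.0381  0.0045  0.0667] deg 4.4
top [[151.7, 221.9], [150.8, 238.3], [148.9, 270.0], [149.8, 254.1]]
side [[291.3, 332.7], [307.3, 335.3], [338.4, 340.3], [322.7, 337.8]]
```

View pics/c2.png

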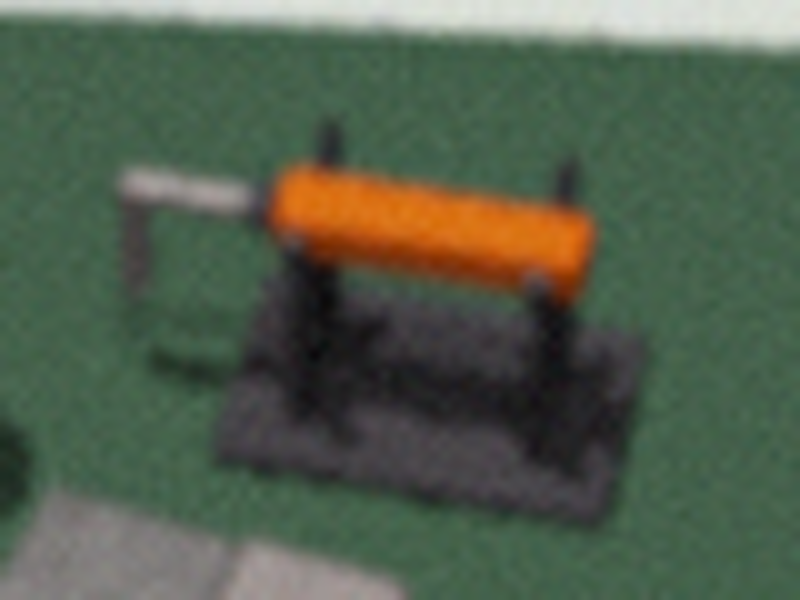

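The side crop shows the handle spanning x 307–339 and the bend at x≈292. That matches the projected model, so the hook pose is confirmed. The arm, though, stopped short at y=0.10, so I'll look at the joints.

```bash
python3 -c "
from h import *
s=st();print(np.round(s['joint_positions'],3),np.round(s['orientation'],3))"
```

```text
t 2.6 p [0.4786 0.1002 0.2317] yaw 0.0178 F [ 0.1 -0.2 -0.1] w 0.0341 gf 0.0
[ 0.017  0.2   -0.134  1.24   0.038  3.141] [[ 1.     0.018 -0.004]
 [ 0.018 -0.999  0.038]
 [-0.003 -0.038 -0.999]]
```

Joint 6 has hit its range limit. I'll use the half-turn grasp and rotate the tool by about π the other way.

```bash
python3 -m crank '[[[0,0,0,0,0,-0.15],[0,0,0,0,0,-0.3],[0,0,0,0,0,-0.45],[0,0,0,0,0,-0.6],[0,0,0,0,0,-0.75],[0,0,0,0,0,-0.9],[0,0,0,0,0,-1.05],[0,0,0,0,0,-1.2]]]';  python3 -m crank '[[[0,0,0,0,0,-0.15],[0,0,0,0,0,-0.3],[0,0,0,0,0,-0.45],[0,0,0,0,0,-0.6],[0,0,0,0,0,-0.75],[0,0,0,0,0,-0.9],[0,0,0,0,0,-1.05],[0,0,0,0,0,-1.2]]]'; python3 -c "
from h import *
s=st();go([.4800,.306,.15],np.pi-.049);print(np.round(s['joint_positions'],3))"
```

```text
t: 3.4
tool_pos: [0.4785, 0.1002, 0.2317]
orientation: [[0.34, 0.94, -0.004], [0.94, -0.34, 0.038], [0.034, -0.017, -0.999]]
contact_force: [0.9, 0.2, -0.6]
grip_width: 0.0345
grip_force: 0.0
t: 4.2
tool_pos: [0.4785, 0.1001, 0.2317]
orientation: [[-0.753, 0.658, -0.004], [0.657, 0.753, 0.038], [0.028, 0.026, -0.999]]
contact_force: [0.3, 0.0, -0.8]
grip_width: 0.0343
grip_force: 0.0
t 4.2 p [0.4785 0.1001 0.2317] yaw 2.4242 F [ 0.3  0.  -0.8] w 0.0343 gf 0.0
go [0.1318 0.1538 0.0895] [ 0.0346 -0.0182 -0.6686] deg 38.4
[ 0.017  0.2   -0.134  1.24   0.038  0.734]
```

```bash
python3 -m crank '[[[0.132,0.154,0.0895,0.035,-0.018,-0.669],[0.132,0.154,0.0895,0.035,-0.018,-0.669],[0.132,0.154,0.0895,0.035,-0.018,-0.669],[0.132,0.154,0.0895,0.035,-0.018,-0.669],[0.132,0.154,0.0895,0.035,-0.018,-0.669],[0.132,0.154,0.0895,0.035,-0.018,-0.669],[0.132,0.154,0.0895,0.035,-0.018,-0.669],[0.132,0.154,0.0895,0.035,-0.018,-0.669]]]'; python3 -c "
from h import *
s=st();go([.4800,.306,.042],np.pi-.049);print(np.round(s['joint_positions'],3))"
```

```text
t: 5.0
tool_pos: [0.4815, 0.3055, 0.1504]
orientation: [[-0.998, 0.057, -0.0], [0.057, 0.998, -0.0], [0.0, -0.0, -1.0]]
contact_force: [-0.2, -0.2, -0.1]
grip_width: 0.0343
grip_force: 0.0
t 5.0 p [0.4815 0.3055 0.1504] yaw 3.085 F [-0.2 -0.2 -0.1] w 0.0343 gf 0.0
go [0.0016 0.0004 0.1084] [-0.0002 -0.0001 -0.0076] deg 0.4
[ 0.423  0.375 -0.104  1.092 -0.     0.479]
```

```bash
python3 -m crank '[[[0.0015,0,0.04,0,0,-0.0076],[0.0015,0,0.07,0,0,-0.0076],[0.0015,0,0.09,0,0,-0.0076],[0.0015,0,0.108,0,0,-0.0076],[0.0015,0,0.108,0,0,-0.0076]]]'; python3 -m crank '[[[0,0,0,0,0,0],[0,0,0,0,0,0],[0,0,0,0,0,0],[0,0,0,0,0,0]]]' -1 80;python3 -m crank '[[[0,0,-0.03,0,0,0],[0,0,-0.06,0,0,0],[0,0,-0.1,0,0,0],[0,0,-0.15,0,0,0],[0,0,-0.15,0,0,0],[0,0,-0.15,0,0,0]]]'
python3 - <<'E'
from h import *
s=st()
F={n:ctrl.grab_frame(n) for n in('top','side')}
p=np.array(s['tool_pos'])+[0,0,.017];x=np.array([.9988,-.0487,0])
P=[p,p+.068*x,p+.068*x+[0,0,-.034]]
im=[]
for n in F:
    q=proj(F[n],P);print(n,q.round(1).tolist());c=q[1].astype(int);im.append(crop(F[n]['frame'],c[0]-35,c[1]-30,80,100,5));print(c-[35,30])
cv2.imwrite('pics/c3.png',np.hstack(im))
E
```

```text
t: 5.5
tool_pos: [0.479, 0.3048, 0.0407]
orientation: [[-0.999, 0.049, -0.003], [0.049, 0.999, -0.001], [0.003, -0.002, -1.0]]
contact_force: [-0.1, -0.3, 0.4]
grip_width: 0.0344
grip_force: 0.0
t: 5.9
tool_pos: [0.4805, 0.3062, 0.0433]
orientation: [[-0.999, 0.048, 0.002], [0.048, 0.999, -0.0], [-0.002, 0.0, -1.0]]
contact_force: [-0.8, -3.1, 8.1]
grip_width: 0.0143
grip_force: 78.9
t: 6.5
tool_pos: [0.4804, 0.3066, 0.1934]
orientation: [[-0.999, 0.047, 0.002], [0.047, 0.999, 0.001], [-0.002, 0.001, -1.0]]
contact_force: [-0.3, 0.5, -1.7]
grip_width: 0.0144
grip_force: 78.3
t 6.5 p [0.4804 0.3066 0.1934] yaw 3.0943 F [-0.3  0.5 -1.7] w 0.0144 gf 78.3
top [[121.3, 253.4], [123.6, 217.1], [130.6, 218.7]]
[ 88 187]
side [[323.2, 284.7], [290.8, 280.1], [291.2, 292.6]]
[255 250]
```

View pics/c3.png

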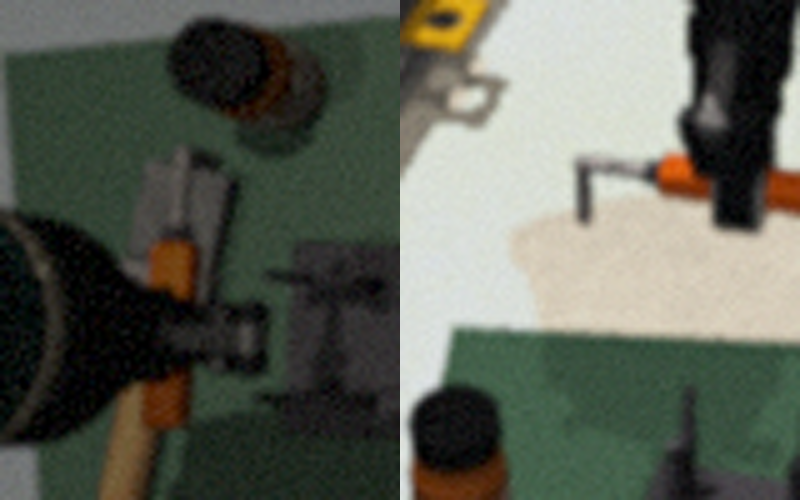

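The hook is held level. In the side view the bend is at about (291.6,282) and the tip at about (291.6,294), so the hook sits about 3 mm lower in the grip than nominal. Next I move over the hole.

```bash
python3 -c "
from h import *
st();go([.6225,.0276,.19],np.pi-.121)"
```

```text
t 6.6 p [0.4794 0.3061 0.1913] yaw 3.0943 F [ 0.8 -0.  -1.4] w 0.0142 gf 78.3
go [-0.1561 -0.2714  0.0013] [-0.0008 -0.0014  0.0737] deg 4.2
```

```bash
python3 -m crank '[[[-0.156,-0.271,0.001,0,0,0.074],[-0.156,-0.271,0.001,0,0,0.074],[-0.156,-0.271,0.001,0,0,0.074],[-0.156,-0.271,0.001,0,0,0.074],[-0.156,-0.271,0.001,0,0,0.074],[-0.156,-0.271,0.001,0,0,0.074],[-0.156,-0.271,0.001,0,0,0.074],[-0.156,-0.271,0.001,0,0,0.074]]]';python3 -c "
from h import *
st();go([.6225,.0276,.090],np.pi-.121)"
```

```text
t: 7.4
tool_pos: [0.623, 0.0264, 0.1893]
orientation: [[-0.992, 0.124, -0.003], [0.124, 0.992, -0.0], [0.003, -0.001, -1.0]]
contact_force: [-0.9, 0.7, -1.2]
grip_width: 0.0144
grip_force: 78.5
t 7.4 p [0.623  0.0264 0.1893] yaw 3.0176 F [-0.9  0.7 -1.2] w 0.0144 gf 78.5
go [0.0003 0.0012 0.0993] [-0.0005 -0.003  -0.003 ] deg 0.2
```

```bash
python3 -m crank '[[[0,0.001,0.04,0,0,0],[0,0.001,0.08,0,0,0],[0,0.001,0.099,0,0,0],[0,0.001,0.099,0,0,0],[0,0.001,0.099,0,0,0]]]'
python3 - <<'E'
from h import *
s=st()
F={n:ctrl.grab_frame(n) for n in('top','side')};np.save('pics/F2.npy',F,allow_pickle=True)
p=np.array(s['tool_pos'])+[0,0,.014];x=np.array([.9928,-.1202,0])
im=[]
for n in F:
    q=proj(F[n],[p+.067*x,p+.067*x+[0,0,-.034],[.689,.0195,.053]]);print(n,q.round(1).tolist());c=q[1].astype(int);im.append(crop(F[n]['frame'],c[0]-20,c[1]-25,40,50,10));print(c-[20,25])
cv2.imwrite('pics/c4.png',np.hstack(im))
E
```

```text
t: 7.9
tool_pos: [0.6225, 0.0302, 0.0924]
orientation: [[-0.993, 0.12, -0.001], [0.12, 0.993, -0.0], [0.001, -0.0, -1.0]]
contact_force: [-0.2, 0.2, -1.5]
grip_width: 0.0142
grip_force: 78.5
t 7.9 p [0.6225 0.0302 0.0924] yaw 3.0214 F [-0.2  0.2 -1.5] w 0.0142 gf 78.5
top [[276.8, 155.4], [277.7, 159.0], [279.4, 160.9]]
[257 133]
side [[262.4, 237.3], [263.1, 247.6], [263.8, 252.8]]
[243 222]
```

View pics/c4.png

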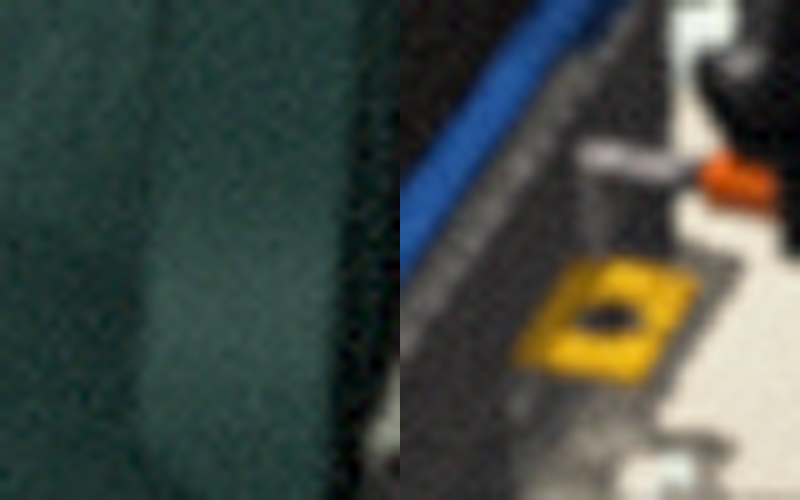

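The top view is blocked by the arm. In the side view the tip hangs at about (262.8,246.8), straight above the hole at (263.3,253.2), so I lower it.

```bash
python3 -m crank '[[[0,-0.001,0.006,0,0,0],[0,-0.001,0.012,0,0,0],[0,-0.001,0.018,0,0,0],[0,-0.001,0.023,0,0,0],[0,-0.001,0.023,0,0,0]]]';python3 -m crank '[[[0,0,0.005,0,0,0],[0,0,0.01,0,0,0],[0,0,0.014,0,0,0],[0,0,0.014,0,0,0],[0,0,0.014,0,0,0]]]'
python3 - <<'E'
from h import *
s=st();s=st()
f=ctrl.grab_frame('side');cv2.imwrite('pics/c5.png',crop(f['frame'],243,222,60,50,10))
E
```

```text
t: 8.5
tool_pos: [0.6223, 0.0282, 0.068]
orientation: [[-0.993, 0.121, -0.002], [0.121, 0.993, -0.0], [0.002, -0.0, -1.0]]
contact_force: [0.2, 0.6, -0.6]
grip_width: 0.0143
grip_force: 78.5
t: 9.0
tool_pos: [0.6227, 0.0282, 0.0549]
orientation: [[-0.993, 0.121, -0.001], [0.121, 0.993, -0.0], [0.001, -0.0, -1.0]]
contact_force: [-0.5, -0.2, -0.9]
grip_width: 0.0145
grip_force: 78.5
t 9.0 p [0.6227 0.0282 0.0549] yaw 3.0203 F [-0.5 -0.2 -0.9] w 0.0145 gf 78.5
t 9.0 p [0.6227 0.0282 0.0549] yaw 3.0203 F [-0.5 -0.2 -0.9] w 0.0145 gf 78.5
```

View pics/c5.png

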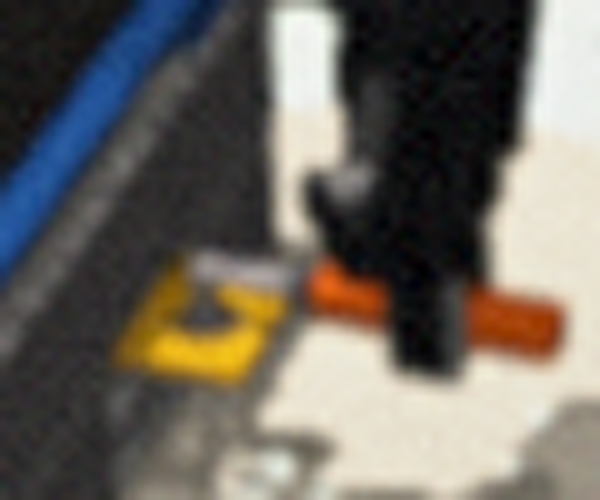

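The leg runs down into the hole at crop (205,305), with no contact force. I pull along tool +x.

```bash
python3 -m crank '[[[0.01,0,0,0,0,0],[0.03,0,0,0,0,0],[0.055,0,0,0,0,0],[0.08,0,0,0,0,0],[0.105,0,0,0,0,0],[0.13,0,0,0,0,0],[0.145,0,0,0,0,0],[0.15,0,0,0,0,0]]]';python3 -m crank '[[[0.004,0,0,0,0,0],[0.008,0,0,0,0,0],[0.012,0,0,0,0,0],[0.015,0,0,0,0,0],[0.015,0,0,0,0,0]]]'
python3 - <<'E'
from h import *
s=st()
f=ctrl.grab_frame('side');cv2.imwrite('pics/c6.png',crop(f['frame'],165,200,160,115,5))
E
```

```text
t: 9.85
tool_pos: [0.4722, 0.0466, 0.0553]
orientation: [[-0.993, 0.121, -0.001], [0.121, 0.993, -0.0], [0.001, -0.0, -1.0]]
contact_force: [2.7, 0.5, -1.8]
grip_width: 0.0141
grip_force: 78.9
t: 10.35
tool_pos: [0.4605, 0.048, 0.0554]
orientation: [[-0.993, 0.121, 0.002], [0.121, 0.993, -0.001], [-0.002, -0.0, -1.0]]
contact_force: [8.2, -1.0, -3.5]
grip_width: 0.0142
grip_force: 78.6
t 10.35 p [0.4605 0.048  0.0554] yaw 3.0203 F [ 8.2 -1.  -3.5] w 0.0142 gf 78.6
```

View pics/c6.png

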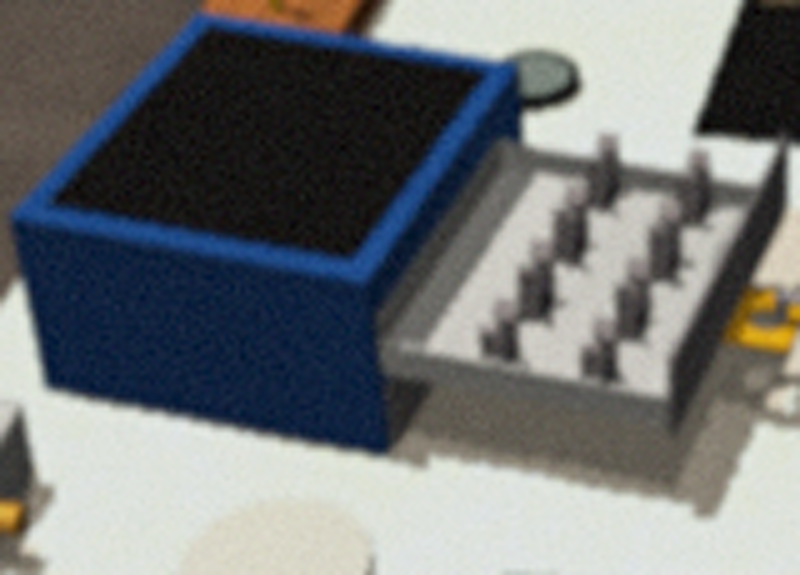

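The tray is fully out against its stop, with the force at 8 N. All eight clips are visible. I unhook now and carry the hook back.

```bash
python3 -m crank '[[[-0.004,0,0,0,0,0],[-0.004,0,-0.02,0,0,0],[-0.004,0,-0.06,0,0,0],[-0.004,0,-0.1,0,0,0],[-0.004,0,-0.14,0,0,0],[-0.004,0,-0.14,0,0,0]]]'
python3 - <<'E'
from h import *
s=st();go([.48,.306,.195],np.pi-.048)
E
```

```text
t: 11.0
tool_pos: [0.4648, 0.0476, 0.1992]
orientation: [[-0.993, 0.121, 0.005], [0.121, 0.993, -0.001], [-0.005, -0.0, -1.0]]
contact_force: [0.7, -0.9, -1.6]
grip_width: 0.0137
grip_force: 79.3
t 11.0 p [0.4648 0.0476 0.1992] yaw 3.0204 F [ 0.7 -0.9 -1.6] w 0.0137 gf 79.3
go [0.0162 0.2583 0.0041] [-0.0003  0.0051 -0.0732] deg 4.2
```

```bash
python3 -m crank '[[[0.016,0.258,0.004,0,0.003,-0.073],[0.016,0.258,0.004,0,0.003,-0.073],[0.016,0.258,0.004,0,0.003,-0.073],[0.016,0.258,0.004,0,0.003,-0.073],[0.016,0.258,0.004,0,0.003,-0.073],[0.016,0.258,0.004,0,0.003,-0.073],[0.016,0.258,0.004,0,0.003,-0.073],[0.016,0.258,0.004,0,0.003,-0.073]]]'
python3 - <<'E'
from h import *
s=st()
F={n:ctrl.grab_frame(n) for n in('top','side')}
s=st();go([.48,.306,.06],np.pi-.048)
p=np.array(s['tool_pos'])+[0,0,.014];x=np.array([.9988,-.0487,0])
f=F['side'];print(proj(f,[p+.067*x,p+.067*x+[0,0,-.034],p+.035*x,p-.035*x]).round(1).tolist())
cv2.imwrite('pics/c7.png',crop(f['frame'],270,260,80,60,10))
E
```

```text
t: 11.8
tool_pos: [0.478, 0.3048, 0.1903]
orientation: [[-0.999, 0.048, -0.005], [0.048, 0.999, -0.001], [0.005, -0.001, -1.0]]
contact_force: [-0.5, 0.0, -1.2]
grip_width: 0.014
grip_force: 79.2
t 11.8 p [0.478  0.3048 0.1903] yaw 3.0932 F [-0.5  0.  -1.2] w 0.014 gf 79.2
t 11.9 p [0.4784 0.3044 0.1909] yaw 3.0918 F [-0.3 -0.1 -0.1] w 0.0143 gf 79.2
go [-0.002   0.0018  0.1309] [-0.0006 -0.004  -0.0018] deg 0.3
[[292.5, 281.6], [292.9, 294.1], [307.6, 283.8], [341.2, 288.6]]
```

View pics/c7.png

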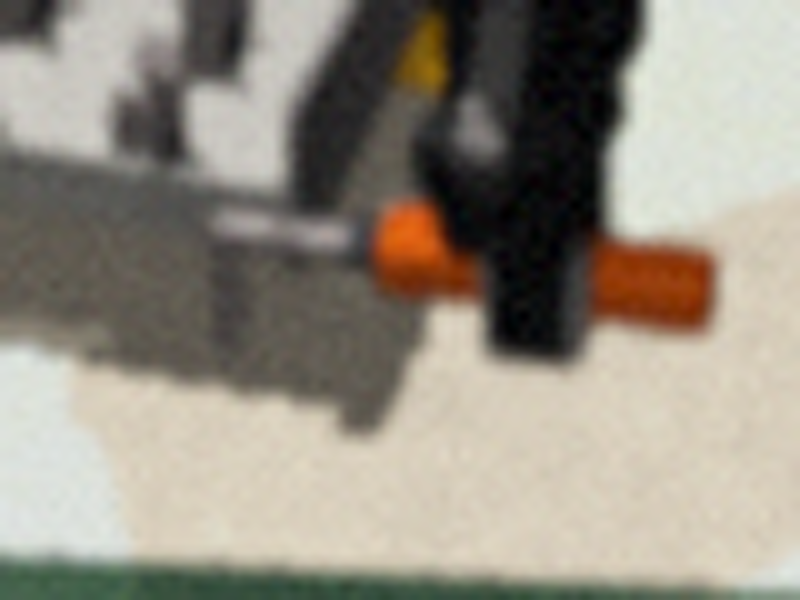

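The handle spans x 307–341 and the leg is at x≈293, as modelled, so the grip has not slipped. I lower the hook into the rest.

```bash
python3 -m crank '[[[-0.001,0.001,0.04,0,-0.002,0],[-0.001,0.001,0.08,0,-0.002,0],[-0.001,0.001,0.115,0,-0.002,0],[-0.001,0.001,0.13,0,-0.002,0],[-0.001,0.001,0.13,0,-0.002,0]]]';python3 -c "
from h import *
st();go([.48,.3062,.0435],np.pi-.048)"
```

```text
t: 12.4
tool_pos: [0.4779, 0.3049, 0.0592]
orientation: [[-0.999, 0.05, -0.005], [0.05, 0.999, -0.002], [0.005, -0.002, -1.0]]
contact_force: [-0.1, -0.2, 0.2]
grip_width: 0.014
grip_force: 79.3
t 12.4 p [0.4779 0.3049 0.0592] yaw 3.0916 F [-0.1 -0.2  0.2] w 0.014 gf 79.3
go [-0.0021  0.0014  0.0157] [-0.0019 -0.0048 -0.002 ] deg 0.3
```

```bash
python3 -m crank '[[[-0.001,0.001,0.006,0,-0.003,0],[-0.001,0.001,0.011,0,-0.003,0],[-0.001,0.001,0.014,0,-0.003,0],[-0.001,0.001,0.014,0,-0.003,0]]]';python3 -m crank '[[[0,0,0,0,0,0],[0,0,0,0,0,0],[0,0,0,0,0,0],[0,0,0,0,0,0]]]' -0.2; python3 -m crank '[[[0,0,-0.03,0,0,0],[0,0,-0.07,0,0,0],[0,0,-0.11,0,0,0],[0,0,-0.15,0,0,0],[0,0,-0.15,0,0,0]]]'
python3 - <<'E'
from h import *
F=np.load('pics/F.npy',allow_pickle=True).item();t=F['top']
# scribes: pairs of bands, axis height 0.012 (band centroid ~ top half, use .016)
B={'green':([393.3,252.2],[394,284.7]),'yellow':([421.9,249.4],[416.6,280.8]),'red':([439.3,246.6],[444.4,278.4]),'blue':([470.2,250.5],[468,282.3])}
for n,(a,b) in B.items():
    P=at(t,[a,b],.016);d=P[0]-P[1];print(n,P.mean(0).round(4),'len',np.linalg.norm(d).round(4),'yaw',np.arctan2(d[1],d[0]).round(3))
st()
E
```

```text
t: 12.8
tool_pos: [0.48, 0.3076, 0.047]
orientation: [[-0.999, 0.048, 0.002], [0.048, 0.999, -0.0], [-0.002, -0.0, -1.0]]
contact_force: [0.0, 0.3, -0.9]
grip_width: 0.0144
grip_force: 79.3
t: 13.2
tool_pos: [0.48, 0.3077, 0.0471]
orientation: [[-0.999, 0.048, 0.002], [0.048, 0.999, -0.0], [-0.002, -0.0, -1.0]]
contact_force: [-0.4, 0.0, 0.7]
grip_width: 0.0342
grip_force: 0.0
t: 13.7
tool_pos: [0.4815, 0.3086, 0.202]
orientation: [[-0.999, 0.048, 0.008], [0.048, 0.999, 0.003], [-0.008, 0.003, -1.0]]
contact_force: [-0.5, -0.3, -0.3]
grip_width: 0.0341
grip_force: 0.0
green [ 0.443  -0.2441  0.016 ] len 0.0759 yaw 0.005
yellow [ 0.4502 -0.3046  0.016 ] len 0.0747 yaw -0.188
red [ 0.4558 -0.3582  0.016 ] len 0.0754 yaw 0.139
blue [ 0.4461 -0.4228  0.016 ] len 0.075 yaw -0.095
t 13.7 p [0.4815 0.3086 0.202 ] yaw 3.0935 F [-0.5 -0.3 -0.3] w 0.0341 gf 0.0
```

```bash
python3 -m crank '[[[0.01,-0.26,0,0,0,0],[0.02,-0.553,0,0,0,0],[0.02,-0.553,0,0,0,0],[0.02,-0.553,0,0,0,0],[0.02,-0.553,0,0,0,0],[0.02,-0.553,0,0,0,0],[0.02,-0.553,0,0,0,0],[0.02,-0.553,0,0,0,0]]]';python3 -m crank '[[[0,-0.2,0,0,0,0],[0,-0.2,0,0,0,0],[0,-0.2,0,0,0,0],[0,-0.2,0,0,0,0],[0,-0.2,0,0,0,0],[0,-0.2,0,0,0,0]]]'
python3 - <<'E'
from h import *
st()
f=ctrl.grab_frame('top');np.save('pics/F3.npy',f,allow_pickle=True)
a=crop(f['frame'],215,130,115,130,4);b=f['frame'][180:320,100:400]
b=np.vstack([b,np.zeros((a.shape[0]-140,300,3),np.uint8)])
cv2.imwrite('pics/c8.png',np.hstack([a,b]))
E
```

```text
t: 14.5
tool_pos: [0.4453, -0.0928, 0.1969]
orientation: [[-0.999, 0.048, 0.002], [0.048, 0.999, -0.0], [-0.002, -0.0, -1.0]]
contact_force: [1.3, -0.3, 0.7]
grip_width: 0.0341
grip_force: 0.0
t: 15.1
tool_pos: [0.4359, -0.2913, 0.1964]
orientation: [[-0.999, 0.05, 0.001], [0.05, 0.999, 0.001], [-0.001, 0.001, -1.0]]
contact_force: [-0.0, 0.5, -0.2]
grip_width: 0.0343
grip_force: 0.0
t 15.1 p [ 0.4359 -0.2913  0.1964] yaw 3.0914 F [-0.   0.5 -0.2] w 0.0343 gf 0.0
```

View pics/c8.png

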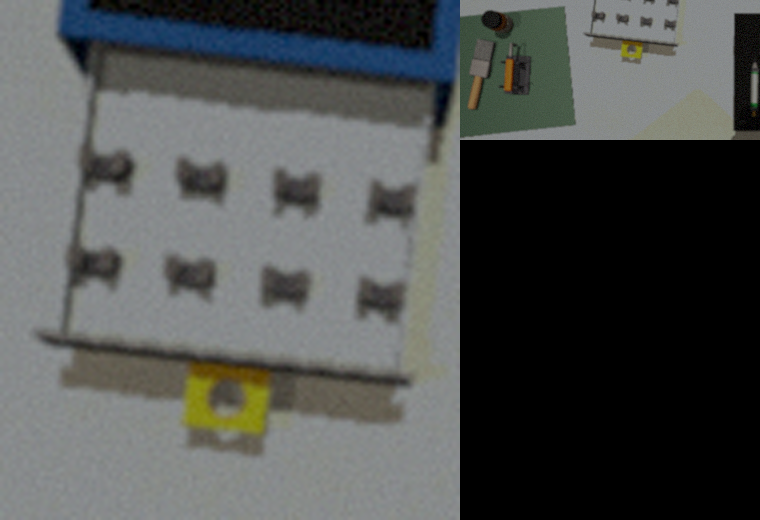

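The top view shows the hook back in its rest. The clip rows are at crop y≈168–202 (back) and 264–298 (front), and the hole is at crop (228,395). I fit the model to these.

Run:
```python
from h import *
f=np.load('pics/F3.npy',allow_pickle=True).item()
px=lambda a:(np.array(a,float)+.5)/4-.5+[215,130]
bk=px([(112,168),(203,178),(298,190),(392,202)]);fr=px([(96,264),(191,273),(286,287),(381,298)])
H=at(f,px([(228,395)]),.053)[0];print('hole',H)
# chest axis from tray motion + earlier
print('yaw from motion',np.arctan2(.0195-H[1],.6892-H[0]))
for z in(.074,.08):
    A=at(f,bk,z);B=at(f,fr,z);D=A-B
    print(z,'sep',np.linalg.norm(D,axis=1).round(4),'yaw',np.arctan2(D[:,1],D[:,0]).round(3));C=(A+B)/2;print(C.round(4).tolist())
    g=C[0]-C[3];print('span',np.linalg.norm(g),'yaw',np.arctan2(g[1],g[0])-np.pi/2)
    for y in(-.121,):
        x=np.array([np.cos(y),np.sin(y),0]);v=np.array([-x[1],x[0],0]);print(((C-H)@x).round(4),((C-H)@v).round(4))
hs=cv2.cvtColor(f['frame'],cv2.COLOR_BGR2HSV)
m=cv2.inRange(hs,np.array((40,80,50)),np.array((85,255,255)));m[:,:380]=0;m[:,405:]=0
k,l,s,ce=cv2.connectedComponentsWithStats(m);print([(int(s[i,4]),ce[i].round(1)) for i in range(1,k) if s[i,4]>3])
```

```text
hole [0.53610064 0.03760844 0.053     ]
yaw from motion -0.117731984663778
0.074 sep [0.0539 0.0532 0.0543 0.0538] yaw [-0.164 -0.127 -0.127 -0.121]
[[0.634, 0.1039, 0.074], [0.6285, 0.0528, 0.074], [0.6211, 0.0005, 0.074], [0.6146, -0.0516, 0.074]]
span 0.15669687932342313 yaw -0.12407596026781897
[0.0891 0.0899 0.0889 0.0887] [ 0.0776  0.0263 -0.0265 -0.0791]
0.08 sep [0.0536 0.0528 0.054  0.0535] yaw [-0.164 -0.127 -0.127 -0.121]
[[0.6329, 0.103, 0.08], [0.6275, 0.0523, 0.08], [0.6202, 0.0003, 0.08], [0.6137, -0.0515, 0.08]]
span 0.1557422173594229 yaw -0.12407596026781942
[0.0882 0.089  0.088  0.0878] [ 0.0766  0.0256 -0.0268 -0.0791]
[(13, array([394. , 252.5])), (25, array([394.2, 284.6])), (4, array([402.8, 478.2]))]
```

```bash
python3 -c "
from h import *
st();go([.443,-.2441,.06],np.pi+.005)"
```

```text
t 15.15 p [ 0.4361 -0.2903  0.1966] yaw 3.0928 F [0.1 0.1 0.1] w 0.0341 gf 0.0
go [-0.0046  0.0464  0.1367] [ 0.0005  0.0008 -0.0538] deg 3.1
```

```bash
python3 -m crank '[[[-0.0046,0.0464,0.05,0,0,-0.0538],[-0.0046,0.0464,0.09,0,0,-0.0538],[-0.0046,0.0464,0.12,0,0,-0.0538],[-0.0046,0.0464,0.137,0,0,-0.0538],[-0.0046,0.0464,0.137,0,0,-0.0538]]]'; python3 -c "
from h import *
st();go([.443,-.2441,.006],np.pi+.005)"
```

```text
t: 15.65
tool_pos: [0.4423, -0.2421, 0.0583]
orientation: [[-1.0, -0.008, -0.002], [-0.008, 1.0, 0.002], [0.002, 0.002, -1.0]]
contact_force: [0.0, 0.4, 1.0]
grip_width: 0.034
grip_force: 0.0
t 15.65 p [ 0.4423 -0.2421  0.0583] yaw -3.1339 F [0.  0.4 1. ] w 0.034 gf 0.0
go [-0.0007 -0.0022  0.0523] [ 0.0022 -0.0016  0.0027] deg 0.2
```

```bash
python3 -m crank '[[[0,-0.001,0.025,0,0,0],[0,-0.001,0.043,0,0,0],[0,-0.001,0.052,0,0,0],[0,-0.001,0.052,0,0,0]]]'; python3 -m crank '[[[0,0,0,0,0,0],[0,0,0,0,0,0],[0,0,0,0,0,0],[0,0,0,0,0,0]]]' -1 80; python3 -m crank '[[[0,0,-0.03,0,0,0],[0,0,-0.07,0,0,0],[0,0,-0.11,0,0,0],[0,0,-0.15,0,0,0],[0,0,-0.15,0,0,0]]]';python3 -c "
from h import *
st();go([.6146,-.0519,.16],np.pi-.122)"
```

```text
t: 16.05
tool_pos: [0.4435, -0.2451, 0.0082]
orientation: [[-1.0, -0.006, 0.001], [-0.006, 1.0, 0.0], [-0.001, -0.0, -1.0]]
contact_force: [0.1, -0.8, -0.1]
grip_width: 0.0339
grip_force: 0.0
t: 16.45
tool_pos: [0.4441, -0.2459, 0.0095]
orientation: [[-1.0, -0.006, 0.003], [-0.006, 1.0, -0.001], [-0.003, -0.001, -1.0]]
contact_force: [-0.5, 1.9, 8.5]
grip_width: 0.0127
grip_force: 78.0
t: 16.95
tool_pos: [0.4451, -0.2469, 0.1636]
orientation: [[-1.0, -0.006, 0.008], [-0.006, 1.0, -0.006], [-0.008, -0.006, -1.0]]
contact_force: [1.1, -1.3, -2.4]
grip_width: 0.0122
grip_force: 78.9
t 16.95 p [ 0.4451 -0.2469  0.1636] yaw -3.1359 F [ 1.1 -1.3 -2.4] w 0.0122 gf 78.9
go [-0.1705  0.1941  0.0039] [-0.0051  0.0084  0.1277] deg 7.3
```

```bash
python3 -m crank '[[[-0.1705,0.194,0.004,-0.004,0.007,0.128],[-0.1705,0.194,0.004,-0.004,0.007,0.128],[-0.1705,0.194,0.004,-0.004,0.007,0.128],[-0.1705,0.194,0.004,-0.004,0.007,0.128],[-0.1705,0.194,0.004,-0.004,0.007,0.128],[-0.1705,0.194,0.004,-0.004,0.007,0.128],[-0.1705,0.194,0.004,-0.004,0.007,0.128]]]';python3 - <<'E'
from h import *
s=st();go([.6146,-.0519,.16],np.pi-.122)
F={n:ctrl.grab_frame(n) for n in('top','side')}
np.save('pics/F4.npy',F,allow_pickle=True)
p=np.array(s['tool_pos']);x=np.array([.9926,-.1217,0]);im=[]
for n in F:
    q=proj(F[n],[p,p+.038*x,p-.038*x,p+.072*x,p-.062*x]);c=q[0].astype(int)-[25,30];print(n,c,q.round(1).tolist());im.append(crop(F[n]['frame'],max(c[0],0),max(c[1],0),50,60,8))
cv2.imwrite('pics/c9.png',np.hstack(im))
E
```

```text
t: 17.65
tool_pos: [0.6132, -0.0492, 0.1537]
orientation: [[-0.993, 0.12, -0.006], [0.12, 0.993, 0.004], [0.006, 0.003, -1.0]]
contact_force: [0.3, -0.8, -1.7]
grip_width: 0.0128
grip_force: 78.8
t 17.65 p [ 0.6132 -0.0492  0.1537] yaw 3.0217 F [ 0.3 -0.8 -1.7] w 0.0128 gf 78.8
go [-0.0017 -0.0025 -0.0063] [ 0.0034 -0.0064  0.0021] deg 0.4
top [285 156] [[310.7, 187.0], [312.9, 168.6], [308.6, 205.4], [314.8, 152.2], [307.2, 217.1]]
side [270 180] [[295.3, 210.7], [282.1, 208.5], [308.8, 212.8], [270.4, 206.7], [317.3, 214.2]]
```

View pics/c9.png

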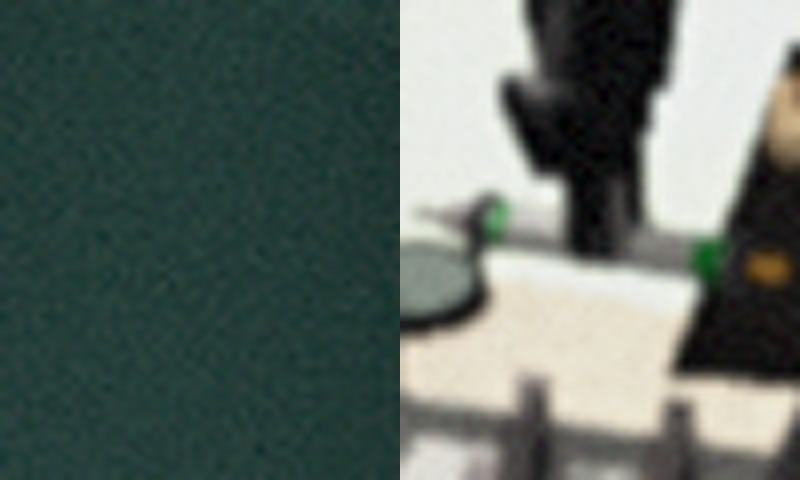

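The side view shows the green scribe gripped at mid-shaft, with its bands at (281.9,206.9) and (308.1,212.5). It is slightly stylus-up, and its axis is about 3 mm above the TCP. I descend over clip4.

```bash
python3 -m crank '[[[-0.0015,-0.0025,0.02,0.002,-0.003,0],[-0.0015,-0.0025,0.045,0.002,-0.003,0],[-0.0015,-0.0025,0.055,0.002,-0.003,0],[-0.0015,-0.0025,0.055,0.002,-0.003,0],[-0.0015,-0.0025,0.055,0.002,-0.003,0]]]';python3 -c "
from h import *
st();go([.6146,-.0519,.071],np.pi-.122)"
```

```text
t: 18.25
tool_pos: [0.6136, -0.0537, 0.1001]
orientation: [[-0.992, 0.123, -0.002], [0.123, 0.992, 0.002], [0.002, 0.001, -1.0]]
contact_force: [-0.0, 0.1, -2.0]
grip_width: 0.0123
grip_force: 78.8
t 18.25 p [ 0.6136 -0.0537  0.1001] yaw 3.0184 F [-0.   0.1 -2. ] w 0.0123 gf 78.8
go [-0.0009  0.0019  0.0291] [ 0.0013 -0.0022 -0.0012] deg 0.2
```

```bash
python3 -m crank '[[[-0.001,0.001,0.006,0,0,0],[-0.001,0.001,0.012,0,0,0],[-0.001,0.001,0.015,0,0,0],[-0.001,0.001,0.018,0,0,0]]]'; python3 -m crank '[[[0,0,0.003,0,0,0],[0,0,0.006,0,0,0],[0,0,0.009,0,0,0],[0,0,0.012,0,0,0],[0,0,0.012,0,0,0]]]'
```

```text
t: 18.65
tool_pos: [0.6154, -0.0519, 0.0819]
orientation: [[-0.993, 0.122, -0.001], [0.122, 0.993, 0.002], [0.001, 0.002, -1.0]]
contact_force: [-1.0, 2.6, 9.1]
grip_width: 0.0123
grip_force: 80.1
t: 19.15
tool_pos: [0.6164, -0.0521, 0.0711]
orientation: [[-0.993, 0.122, 0.002], [0.122, 0.993, 0.001], [-0.002, 0.002, -1.0]]
contact_force: [2.4, 1.2, 21.1]
grip_width: 0.0123
grip_force: 81.4
```

```bash
python3 -m crank '[[[0,0,0,0,0,0],[0,0,0,0,0,0],[0,0,0,0,0,0]]]' -0.4; python3 -m crank '[[[0,0,-0.015,0,0,0],[0,0,-0.035,0,0,0],[0,0,-0.035,0,0,0]]]'; python3 -m crank '[[[0,0,0,0,0,0],[0,0,0,0,0,0],[0,0,0,0,0,0],[0,0,0.012,0,0,0],[0,0,0.018,0,0,0],[0,0,0.022,0,0,0],[0,0,0.022,0,0,0]]]' -1
```

```text
t: 19.45
tool_pos: [0.6144, -0.0522, 0.0689]
orientation: [[-0.992, 0.122, -0.003], [0.122, 0.993, 0.002], [0.003, 0.001, -1.0]]
contact_force: [0.1, 0.3, 1.2]
grip_width: 0.0254
grip_force: 0.7
t: 19.75
tool_pos: [0.6156, -0.0525, 0.106]
orientation: [[-0.993, 0.122, -0.0], [0.122, 0.993, 0.001], [0.0, 0.001, -1.0]]
contact_force: [0.9, 0.1, -0.6]
grip_width: 0.0255
grip_force: 0.0
t: 20.45
tool_pos: [0.6147, -0.0521, 0.0819]
orientation: [[-0.993, 0.122, -0.002], [0.122, 0.993, 0.002], [0.003, 0.001, -1.0]]
contact_force: [0.8, -0.0, 1.4]
grip_width: -0.0001
grip_force: 0.3
```

```bash
python3 -m crank '[[[0,0,0.002,0,0,0],[0,0,0.003,0,0,0],[0,0,0.003,0,0,0]]]'; python3 -m crank '[[[0,0,-0.04,0,0,0],[0,0,-0.08,0,0,0],[0,0,-0.1,0,0,0],[0,0,-0.1,0,0,0]]]' -0.2;python3 -c "
from h import *
st();go([.4502,-.3046,.19],np.pi-.188)"
```

```text
t: 20.75
tool_pos: [0.6164, -0.0523, 0.0813]
orientation: [[-0.993, 0.122, 0.002], [0.122, 0.993, 0.001], [-0.002, 0.001, -1.0]]
contact_force: [-1.1, 1.5, 25.8]
grip_width: 0.0002
grip_force: 12.7
t: 21.15
tool_pos: [0.6161, -0.0526, 0.1818]
orientation: [[-0.993, 0.122, 0.002], [0.122, 0.993, 0.001], [-0.002, 0.001, -1.0]]
contact_force: [0.9, 0.4, -0.6]
grip_width: 0.0342
grip_force: 0.0
t 21.15 p [ 0.6161 -0.0526  0.1818] yaw 3.0192 F [ 0.9  0.4 -0.6] w 0.0342 gf 0.0
go [ 0.1339 -0.2704 -0.0087] [0.001  0.0015 0.0656] deg 3.8
```

Green is seated: its top is at 0.082 and stiff. Before the next pick I re-detect the remaining scribes.

```bash
cat >> h.py <<'E'
def scribes(f):
    hsv=cv2.cvtColor(f['frame'],cv2.COLOR_BGR2HSV)
    for n,R in dict(green=[(45,85)],yellow=[(22,34)],red=[(0,6),(172,180)],blue=[(105,125)]).items():
        m=sum(cv2.inRange(hsv,np.array((a,90,60)),np.array((b,255,255))) for a,b in R);k=np.zeros_like(m);k[200:340,355:510]=m[200:340,355:510]
        c,l,s,ce=cv2.connectedComponentsWithStats(k);I=[i for i in range(1,c) if s[i,4]>4]
        B=[]
        for i in I:
            for j in I:
                P=at(f,[ce[i],ce[j]],.016);d=P[0]-P[1];L=np.linalg.norm(d)
                if d[0]>0 and .070<L<.081: B.append((P.mean(0)[:2].round(4).tolist(),round(float(L),4),round(float(np.arctan2(d[1],d[0])),3),ce[i].round(1).tolist()))
        print(n,B)
E
python3 -c "
from h import *
scribes(ctrl.grab_frame('top'))"
```

```text
green []
yellow [([0.4499, -0.3042], 0.0751, -0.181, [421.7, 249.4]), ([0.4039, -0.3319], 0.0712, 1.315, [416.5, 281.1]), ([0.3952, -0.3301], 0.0724, 1.563, [415.2, 288.6])]
red [([0.4559, -0.3581], 0.0757, 0.141, [439.2, 246.5])]
blue [([0.446, -0.4226], 0.0753, -0.096, [470.2, 250.5])]
```

```bash
python3 -m crank '[[[0.134,-0.27,-0.009,0,0,0.066],[0.134,-0.27,-0.009,0,0,0.066],[0.134,-0.27,-0.009,0,0,0.066],[0.134,-0.27,-0.009,0,0,0.066],[0.134,-0.27,-0.009,0,0,0.066],[0.134,-0.27,-0.009,0,0,0.066],[0.134,-0.27,-0.009,0,0,0.066],[0.134,-0.27,-0.009,0,0,0.066]]]'; python3 -c "
from h import *
st();go([.45,-.3044,.06],np.pi-.186)"
```

```text
t: 22.0
tool_pos: [0.4479, -0.3045, 0.1868]
orientation: [[-0.982, 0.19, -0.004], [0.19, 0.982, 0.003], [0.005, 0.002, -1.0]]
contact_force: [0.4, 1.7, -0.2]
grip_width: 0.0347
grip_force: 0.0
t 22.0 p [ 0.4479 -0.3045  0.1868] yaw 2.9507 F [ 0.4  1.7 -0.2] w 0.0347 gf 0.0
go [-2.600e-03  1.000e-04  1.268e-01] [ 0.0024 -0.0046 -0.0049] deg 0.4
```

```bash
python3 -m crank '[[[-0.001,0,0.05,0,0,0],[-0.001,0,0.1,0,0,0],[-0.001,0,0.127,0,0,0],[-0.001,0,0.127,0,0,0]]]'; python3 -c "
from h import *
st();go([.45,-.3044,.008],np.pi-.186)"
```

```text
t: 22.4
tool_pos: [0.4482, -0.3008, 0.0574]
orientation: [[-0.983, 0.186, -0.008], [0.186, 0.983, 0.007], [0.009, 0.005, -1.0]]
contact_force: [0.1, -0.4, 1.0]
grip_width: 0.0338
grip_force: 0.0
t 22.4 p [ 0.4482 -0.3008  0.0574] yaw 2.9549 F [ 0.1 -0.4  1. ] w 0.0338 gf 0.0
go [-0.0028 -0.0034  0.0494] [ 0.0052 -0.0089 -0.0007] deg 0.6
```

```bash
python3 -m crank '[[[-0.001,-0.001,0.025,0,0,0],[-0.001,-0.001,0.042,0,0,0],[-0.001,-0.001,0.050,0,0,0],[-0.001,-0.001,0.050,0,0,0]]]'; python3 -m crank '[[[0,0,0,0,0,0],[0,0,0,0,0,0],[0,0,0,0,0,0],[0,0,0,0,0,0]]]' -1 80; python3 -m crank '[[[0,0,-0.03,0,0,0],[0,0,-0.07,0,0,0],[0,0,-0.11,0,0,0],[0,0,-0.15,0,0,0],[0,0,-0.15,0,0,0]]]';python3 -c "
from h import *
st();go([.621,.0005,.155],np.pi-.122)"
```

```text
t: 22.8
tool_pos: [0.4506, -0.3045, 0.0114]
orientation: [[-0.982, 0.187, -0.003], [0.187, 0.982, 0.002], [0.003, 0.002, -1.0]]
contact_force: [-0.7, 0.0, -0.0]
grip_width: 0.0346
grip_force: 0.0
t: 23.2
tool_pos: [0.4509, -0.3053, 0.0128]
orientation: [[-0.982, 0.187, -0.001], [0.187, 0.982, 0.001], [0.001, 0.0, -1.0]]
contact_force: [-1.4, 2.3, 10.9]
grip_width: 0.0113
grip_force: 78.4
t: 23.7
tool_pos: [0.4525, -0.3068, 0.167]
orientation: [[-0.982, 0.187, 0.004], [0.187, 0.982, -0.004], [-0.004, -0.003, -1.0]]
contact_force: [0.2, -0.3, -1.8]
grip_width: 0.0115
grip_force: 78.4
t 23.7 p [ 0.4525 -0.3068  0.167 ] yaw 2.9533 F [ 0.2 -0.3 -1.8] w 0.0115 gf 78.4
go [-0.108   0.3334  0.0113] [-0.0035  0.0044 -0.0663] deg 3.8
```

```bash
python3 -m crank '[[[-0.108,0.333,0.011,-0.003,0.004,-0.066],[-0.108,0.333,0.011,-0.003,0.004,-0.066],[-0.108,0.333,0.011,-0.003,0.004,-0.066],[-0.108,0.333,0.011,-0.003,0.004,-0.066],[-0.108,0.333,0.011,-0.003,0.004,-0.066],[-0.108,0.333,0.011,-0.003,0.004,-0.066],[-0.108,0.333,0.011,-0.003,0.004,-0.066],[-0.108,0.333,0.011,-0.003,0.004,-0.066]]]';cat >> h.py <<'E'
def held(hr,yaw=-.122):
    "find band blobs of the held scribe in the side view near the tool; print vs prediction"
    s=ctrl.observe();f=ctrl.grab_frame('side');p=np.array(s['tool_pos']);x=np.array([np.cos(yaw),np.sin(yaw),0])
    q=proj(f,[p+.038*x,p-.038*x]);hsv=cv2.cvtColor(f['frame'],cv2.COLOR_BGR2HSV)
    m=sum(cv2.inRange(hsv,np.array((a,90,50)),np.array((b,255,255))) for a,b in hr)
    for c in q:
        x0,y0=(c-8).astype(int);k=m[y0:y0+17,x0:x0+17];ys,xs=np.nonzero(k);print('pred',c.round(1),'seen',len(xs),(round(xs.mean()+x0,1),round(ys.mean()+y0,1)) if len(xs) else None)
E
python3 -c "
from h import *
st();go([.621,.0005,.1],np.pi-.122);held([(20,36)])"
```

```text
t: 24.5
tool_pos: [0.6207, 0.0066, 0.1496]
orientation: [[-0.993, 0.117, -0.006], [0.117, 0.993, 0.006], [0.007, 0.006, -1.0]]
contact_force: [-1.6, -1.1, -1.3]
grip_width: 0.0113
grip_force: 78.6
t 24.5 p [0.6207 0.0066 0.1496] yaw 3.0241 F [-1.6 -1.1 -1.3] w 0.0113 gf 78.6
go [-0.0014 -0.0063  0.0496] [ 0.0056 -0.0066  0.0045] deg 0.6
pred [274.6 220.6] seen 13 (np.float64(273.5), np.float64(220.7))
pred [302.  225.2] seen 23 (np.float64(300.9), np.float64(225.7))
```

```bash
python3 -m crank '[[[0,-0.003,0.025,0.003,-0.003,0.002],[0,-0.003,0.035,0.003,-0.003,0.002],[0,-0.003,0.035,0.003,-0.003,0.002]]]'; python3 -c "
from h import *
st();go([.620,.0005,.093],np.pi-.122)"
```

```text
t: 24.85
tool_pos: [0.6172, -0.0018, 0.1141]
orientation: [[-0.992, 0.125, -0.006], [0.125, 0.992, 0.002], [0.007, 0.002, -1.0]]
contact_force: [0.4, 0.8, -1.2]
grip_width: 0.011
grip_force: 78.6
t 24.85 p [ 0.6172 -0.0018  0.1141] yaw 3.0161 F [ 0.4  0.8 -1.2] w 0.011 gf 78.6
go [-0.0026  0.0026  0.0211] [ 0.0015 -0.0066 -0.0035] deg 0.4
```

```bash
python3 -m crank '[[[-0.001,0.001,0.01,0,-0.003,0],[-0.001,0.001,0.018,0,-0.003,0],[-0.001,0.001,0.018,0,-0.003,0],[-0.001,0.001,0.018,0,-0.003,0]]]'; python3 -c "
from h import *
st();go([.620,.0005,.074],np.pi-.122)"
```

```text
t: 25.25
tool_pos: [0.6195, -0.0003, 0.0973]
orientation: [[-0.992, 0.124, -0.001], [0.124, 0.992, 0.002], [0.001, 0.002, -1.0]]
contact_force: [-0.5, 0.5, -1.5]
grip_width: 0.011
grip_force: 78.6
t 25.25 p [ 6.195e-01 -3.000e-04  9.730e-02] yaw 3.0171 F [-0.5  0.5 -1.5] w 0.011 gf 78.6
go [-0.0004  0.0008  0.0233] [ 0.0015 -0.001  -0.0025] deg 0.2
```

```bash
python3 -m crank '[[[0,0.0005,0.005,0,0,0],[0,0.0005,0.009,0,0,0],[0,0.0005,0.012,0,0,0],[0,0.0005,0.015,0,0,0],[0,0.0005,0.018,0,0,0],[0,0.0005,0.021,0,0,0],[0,0.0005,0.024,0,0,0],[0,0.0005,0.024,0,0,0]]]';  python3 -m crank '[[[0,0,0,0,0,0],[0,0,0,0,0,0],[0,0,0,0,0,0]]]' -0.4; python3 -m crank '[[[0,0,-0.015,0,0,0],[0,0,-0.032,0,0,0],[0,0,-0.032,0,0,0]]]'; python3 -m crank '[[[0,0,0,0,0,0],[0,0,0,0,0,0],[0,0,0,0,0,0],[0,0,0.012,0,0,0],[0,0,0.018,0,0,0],[0,0,0.022,0,0,0],[0,0,0.022,0,0,0]]]' -1
```

```text
t: 26.05
tool_pos: [0.6209, 0.0003, 0.0746]
orientation: [[-0.992, 0.124, 0.003], [0.124, 0.992, 0.001], [-0.003, 0.002, -1.0]]
contact_force: [0.5, 2.4, 15.6]
grip_width: 0.0113
grip_force: 83.4
t: 26.35
tool_pos: [0.6192, 0.0002, 0.0729]
orientation: [[-0.992, 0.124, -0.002], [0.124, 0.992, 0.001], [0.002, 0.001, -1.0]]
contact_force: [-0.6, 0.0, 0.4]
grip_width: 0.0255
grip_force: 0.0
t: 26.65
tool_pos: [0.6204, 0.0, 0.1068]
orientation: [[-0.992, 0.124, 0.002], [0.124, 0.992, 0.001], [-0.002, 0.001, -1.0]]
contact_force: [0.6, 0.2, -0.0]
grip_width: 0.0256
grip_force: 0.0
t: 27.35
tool_pos: [0.6193, 0.0004, 0.0825]
orientation: [[-0.992, 0.124, -0.002], [0.124, 0.992, 0.002], [0.002, 0.002, -1.0]]
contact_force: [-0.5, 0.6, 0.0]
grip_width: -0.0003
grip_force: 0.0
```

```bash
python3 -m crank '[[[0,0,0.002,0,0,0],[0,0,0.004,0,0,0],[0,0,0.004,0,0,0]]]'; python3 -m crank '[[[0,0,-0.04,0,0,0],[0,0,-0.08,0,0,0],[0,0,-0.1,0,0,0],[0,0,-0.1,0,0,0]]]' -0.2;python3 -c "
from h import *
scribes(ctrl.grab_frame('top'));st();go([.4559,-.3581,.186],np.pi+.140)"
```

```text
t: 27.65
tool_pos: [0.6214, 0.0002, 0.0815]
orientation: [[-0.992, 0.124, 0.004], [0.124, 0.992, 0.001], [-0.004, 0.002, -1.0]]
contact_force: [1.3, 1.4, 18.4]
grip_width: 0.0001
grip_force: 9.6
t: 28.05
tool_pos: [0.6211, -0.0, 0.1824]
orientation: [[-0.992, 0.124, 0.005], [0.124, 0.992, 0.001], [-0.004, 0.001, -1.0]]
contact_force: [-0.3, -0.0, -0.4]
grip_width: 0.0342
grip_force: 0.0
green []
yellow []
red [([0.4559, -0.3586], 0.0754, 0.133, [439.6, 246.6])]
blue [([0.4459, -0.4226], 0.0755, -0.095, [470.2, 250.5])]
t 28.1 p [0.6203 0.     0.1803] yaw 3.0172 F [ 0.7  0.1 -0.4] w 0.0341 gf 0.0
go [ 0.1187 -0.3758 -0.0064] [ 0.0012  0.002  -0.2644] deg 15.1
```

Yellow is seated too. Red next.

```bash
python3 -m crank '[[[0.119,-0.376,-0.006,0,0,-0.26],[0.119,-0.376,-0.006,0,0,-0.26],[0.119,-0.376,-0.006,0,0,-0.26],[0.119,-0.376,-0.006,0,0,-0.26],[0.119,-0.376,-0.006,0,0,-0.26],[0.119,-0.376,-0.006,0,0,-0.26],[0.119,-0.376,-0.006,0,0,-0.26],[0.119,-0.376,-0.006,0,0,-0.26]]]'; python3 -m crank '[[[0,0,0.03,0,0,0],[0,0,0.08,0,0,0],[0,0,0.12,0,0,0],[0,0,0.12,0,0,0],[0,0,0.12,0,0,0]]]';python3 -c "
from h import *
st();go([.4559,-.3584,.008],np.pi+.138)"
```

```text
t: 28.9
tool_pos: [0.4533, -0.3597, 0.1835]
orientation: [[-0.991, -0.135, -0.002], [-0.135, 0.991, 0.003], [0.001, 0.003, -1.0]]
contact_force: [0.9, -0.8, 0.0]
grip_width: 0.0341
grip_force: 0.0
t: 29.4
tool_pos: [0.4546, -0.3577, 0.0649]
orientation: [[-0.991, -0.135, -0.002], [-0.135, 0.991, 0.003], [0.001, 0.003, -1.0]]
contact_force: [-0.2, -0.9, 0.5]
grip_width: 0.0338
grip_force: 0.0
t 29.4 p [ 0.4546 -0.3577  0.0649] yaw -3.0059 F [-0.2 -0.9  0.5] w 0.0338 gf 0.0
go [-0.0013 -0.0011  0.0569] [ 0.003  -0.0013 -0.0024] deg 0.2
```

```bash
python3 -m crank '[[[-0.001,-0.001,0.03,0,0,0],[-0.001,-0.001,0.048,0,0,0],[-0.001,-0.001,0.058,0,0,0],[-0.001,-0.001,0.058,0,0,0]]]'; python3 -m crank '[[[0,0,0,0,0,0],[0,0,0,0,0,0],[0,0,0,0,0,0],[0,0,0,0,0,0]]]' -1 80; python3 -m crank '[[[0,0,-0.03,0,0,0],[0,0,-0.07,0,0,0],[0,0,-0.11,0,0,0],[0,0,-0.15,0,0,0],[0,0,-0.15,0,0,0]]]';python3 -c "
from h import *
st();go([.628,.053,.155],np.pi-.122)"
```

```text
t: 29.8
tool_pos: [0.4563, -0.359, 0.0073]
orientation: [[-0.991, -0.135, -0.0], [-0.135, 0.991, 0.001], [0.0, 0.001, -1.0]]
contact_force: [-0.6, 0.9, 0.7]
grip_width: 0.0339
grip_force: 0.0
t: 30.2
tool_pos: [0.4567, -0.3595, 0.0086]
orientation: [[-0.991, -0.135, 0.001], [-0.135, 0.991, -0.0], [-0.001, -0.0, -1.0]]
contact_force: [-1.0, 1.4, 7.5]
grip_width: 0.0122
grip_force: 78.2
t: 30.7
tool_pos: [0.4578, -0.3607, 0.163]
orientation: [[-0.991, -0.135, 0.006], [-0.135, 0.991, -0.005], [-0.005, -0.006, -1.0]]
contact_force: [-0.6, -0.1, -2.4]
grip_width: 0.0122
grip_force: 78.7
t 30.7 p [ 0.4578 -0.3607  0.163 ] yaw -3.0058 F [-0.6 -0.1 -2.4] w 0.0122 gf 78.7
go [-0.2246  0.3869  0.0069] [-0.005   0.0057  0.2578] deg 14.8
```

```bash
python3 -m crank '[[[-0.224,0.387,0.007,-0.004,0.005,0.258],[-0.224,0.387,0.007,-0.004,0.005,0.258],[-0.224,0.387,0.007,-0.004,0.005,0.258],[-0.224,0.387,0.007,-0.004,0.005,0.258],[-0.224,0.387,0.007,-0.004,0.005,0.258],[-0.224,0.387,0.007,-0.004,0.005,0.258],[-0.224,0.387,0.007,-0.004,0.005,0.258],[-0.224,0.387,0.007,-0.004,0.005,0.258]]]';python3 -m crank '[[[-0.224,0.387,0.007,-0.004,0.005,0.258]]]' >/dev/null; python3 -c "
from h import *
st()"
```

```text
t: 31.5
tool_pos: [0.6072, 0.0108, 0.1514]
orientation: [[-0.993, 0.122, -0.005], [0.122, 0.993, 0.005], [0.006, 0.005, -1.0]]
contact_force: [0.2, -1.7, -1.5]
grip_width: 0.0122
grip_force: 78.8
t 31.6 p [0.6366 0.0512 0.1509] yaw 2.8695 F [ 1.2 -1.1 -1. ] w 0.0127 gf 78.8
```

```bash
python3 -m crank '[[[0,0,0,0,0,0],[0,0,0,0,0,0]]]' >/dev/null;python3 -c "
from h import *
st();go([.628,.053,.14],np.pi-.122)"
```

```text
t 31.8 p [0.637  0.0495 0.15  ] yaw 2.8721 F [ 0.3 -0.8 -1. ] w 0.0124 gf 78.9
go [0.0095 0.0009 0.0101] [ 0.0064 -0.0099 -0.1475] deg 8.5
```

```bash
python3 -m crank '[[[0.005,0.001,0.005,0.004,-0.005,-0.075],[0.0095,0.001,0.010,0.004,-0.005,-0.147],[0.0095,0.001,0.010,0.004,-0.005,-0.147],[0.0095,0.001,0.010,0.004,-0.005,-0.147]]]' >/dev/null;python3 -c "
from h import *
held([(0,7),(172,180)]);st();go([.628,.053,.098],np.pi-.122)"
```

```text
pred [268.  232.6] seen 16 (np.float64(266.4), np.float64(231.2))
pred [296.  237.4] seen 24 (np.float64(294.3), np.float64(236.7))
t 32.25 p [0.628  0.0514 0.1409] yaw 3.0139 F [-0.5  0.6 -1.7] w 0.0122 gf 78.9
go [0.0001 0.0015 0.0429] [ 0.003  -0.0037 -0.0057] deg 0.4
```

```bash
python3 -m crank '[[[0.0015,0.001,0.02,0.002,-0.002,-0.003],[0.0015,0.001,0.035,0.002,-0.002,-0.003],[0.0015,0.001,0.043,0.002,-0.002,-0.003],[0.0015,0.001,0.043,0.002,-0.002,-0.003],[0.0015,0.001,0.043,0.002,-0.002,-0.003]]]' >/dev/null;python3 -c "
from h import *
st();go([.6265,.053,.071],np.pi-.122)"
```

```text
t 32.75 p [0.6267 0.0533 0.098 ] yaw 3.0187 F [ 0.4  0.  -1.5] w 0.0124 gf 78.8
go [ 0.0002 -0.0003  0.027 ] [ 0.001  -0.0018 -0.0009] deg 0.1
```

```bash
python3 -m crank '[[[0,0,0.006,0,0,0],[0,0,0.011,0,0,0],[0,0,0.015,0,0,0],[0,0,0.018,0,0,0],[0,0,0.021,0,0,0],[0,0,0.024,0,0,0],[0,0,0.027,0,0,0],[0,0,0.028,0,0,0]]]';  python3 -m crank '[[[0,0,0,0,0,0],[0,0,0,0,0,0],[0,0,0,0,0,0]]]' -0.4; python3 -m crank '[[[0,0,-0.015,0,0,0],[0,0,-0.035,0,0,0],[0,0,-0.035,0,0,0]]]'; python3 -m crank '[[[0,0,0,0,0,0],[0,0,0,0,0,0],[0,0,0,0,0,0],[0,0,0.012,0,0,0],[0,0,0.018,0,0,0],[0,0,0.022,0,0,0],[0,0,0.022,0,0,0]]]' -1
```

```text
t: 33.55
tool_pos: [0.627, 0.0536, 0.0702]
orientation: [[-0.993, 0.122, -0.0], [0.122, 0.993, 0.001], [0.001, 0.001, -1.0]]
contact_force: [-1.1, 1.1, 20.2]
grip_width: 0.0129
grip_force: 81.3
t: 33.85
tool_pos: [0.6261, 0.0535, 0.0692]
orientation: [[-0.993, 0.122, -0.003], [0.122, 0.993, 0.001], [0.003, 0.001, -1.0]]
contact_force: [-1.1, 0.9, 0.0]
grip_width: 0.0258
grip_force: 0.0
t: 34.15
tool_pos: [0.6275, 0.0534, 0.1065]
orientation: [[-0.993, 0.122, 0.001], [0.122, 0.993, 0.001], [-0.001, 0.001, -1.0]]
contact_force: [0.8, -0.4, -0.7]
grip_width: 0.0256
grip_force: 0.0
t: 34.85
tool_pos: [0.6264, 0.0535, 0.082]
orientation: [[-0.993, 0.122, -0.002], [0.122, 0.993, 0.001], [0.002, 0.001, -1.0]]
contact_force: [-0.7, 0.4, 0.4]
grip_width: 0.0
grip_force: 0.0
```

```bash
python3 -m crank '[[[0,0,0.002,0,0,0],[0,0,0.004,0,0,0],[0,0,0.004,0,0,0]]]'; python3 -m crank '[[[0,0,-0.04,0,0,0],[0,0,-0.08,0,0,0],[0,0,-0.1,0,0,0],[0,0,-0.1,0,0,0]]]' -0.2;python3 -c "
from h import *
scribes(ctrl.grab_frame('top'));st();go([.446,-.4226,.186],np.pi-.095)"
```

```text
t: 35.15
tool_pos: [0.6289, 0.0535, 0.0813]
orientation: [[-0.993, 0.122, 0.005], [0.122, 0.993, 0.001], [-0.004, 0.002, -1.0]]
contact_force: [-0.7, -0.5, 29.5]
grip_width: 0.0003
grip_force: 14.7
t: 35.55
tool_pos: [0.6279, 0.0534, 0.1811]
orientation: [[-0.993, 0.122, 0.002], [0.122, 0.993, 0.001], [-0.002, 0.001, -1.0]]
contact_force: [0.1, 0.3, 0.1]
grip_width: 0.0344
grip_force: 0.0
green []
yellow []
red []
blue [([0.4461, -0.4227], 0.0752, -0.089, [470.1, 250.5])]
t 35.6 p [0.6272 0.0534 0.1791] yaw 3.0192 F [-0.1 -0.1 -1.6] w 0.0345 gf 0.0
go [ 0.1217 -0.4945 -0.0075] [ 0.0011 -0.0004 -0.0274] deg 1.6
```

```bash
python3 -m crank '[[[0.06,-0.244,-0.004,0,0,0],[0.122,-0.494,-0.007,0,0,-0.027],[0.122,-0.494,-0.007,0,0,-0.027],[0.122,-0.494,-0.007,0,0,-0.027],[0.122,-0.494,-0.007,0,0,-0.027],[0.122,-0.494,-0.007,0,0,-0.027],[0.122,-0.494,-0.007,0,0,-0.027],[0.122,-0.494,-0.007,0,0,-0.027]]]';python3 -c "
from h import *
st();go([.446,-.4226,.065],np.pi-.093)"
```

```text
t: 36.4
tool_pos: [0.4825, -0.3217, 0.1823]
orientation: [[-0.995, 0.095, -0.004], [0.095, 0.995, 0.003], [0.004, 0.002, -1.0]]
contact_force: [1.1, -0.6, -0.3]
grip_width: 0.0343
grip_force: 0.0
t 36.4 p [ 0.4825 -0.3217  0.1823] yaw 3.0462 F [ 1.1 -0.6 -0.3] w 0.0343 gf 0.0
go [ 0.0263 -0.1042  0.1171] [ 0.0023 -0.0038 -0.0024] deg 0.3
```

```bash
python3 -m crank '[[[0.013,-0.052,0.01,0,0,0],[0.026,-0.104,0.03,0,0,0],[0.026,-0.104,0.07,0,0,0],[0.026,-0.104,0.11,0,0,0],[0.026,-0.104,0.117,0,0,0],[0.026,-0.104,0.117,0,0,0],[0.026,-0.104,0.117,0,0,0]]]';python3 -c "
from h import *
st();go([.446,-.4226,.008],np.pi-.093)"
```

```text
t: 37.1
tool_pos: [0.4487, -0.4214, 0.0682]
orientation: [[-0.996, 0.095, -0.001], [0.095, 0.996, 0.0], [0.001, -0.0, -1.0]]
contact_force: [-0.6, 0.5, 0.3]
grip_width: 0.0339
grip_force: 0.0
t 37.1 p [ 0.4487 -0.4214  0.0682] yaw 3.0469 F [-0.6  0.5  0.3] w 0.0339 gf 0.0
go [ 0.0025 -0.0015  0.0602] [-0.     -0.0012 -0.0017] deg 0.1
```

```bash
python3 -m crank '[[[0.002,-0.001,0.03,0,0,0],[0.002,-0.001,0.048,0,0,0],[0.002,-0.001,0.060,0,0,0],[0.002,-0.001,0.060,0,0,0]]]'; python3 -m crank '[[[0,0,0,0,0,0],[0,0,0,0,0,0],[0,0,0,0,0,0],[0,0,0,0,0,0]]]' -1 80; python3 -m crank '[[[0,0,-0.03,0,0,0],[0,0,-0.07,0,0,0],[0,0,-0.11,0,0,0],[0,0,-0.15,0,0,0],[0,0,-0.15,0,0,0]]]';python3 -c "
from h import *
st();go([.632,.105,.155],np.pi-.122)"
```

```text
t: 37.5
tool_pos: [0.4461, -0.4217, 0.0068]
orientation: [[-0.996, 0.095, -0.002], [0.095, 0.996, 0.001], [0.002, 0.001, -1.0]]
contact_force: [0.7, -0.1, 1.3]
grip_width: 0.0341
grip_force: 0.0
t: 37.9
tool_pos: [0.4465, -0.4225, 0.0085]
orientation: [[-0.995, 0.095, -0.0], [0.095, 0.995, -0.001], [0.0, -0.001, -1.0]]
contact_force: [-0.5, 1.7, 5.8]
grip_width: 0.0126
grip_force: 78.2
t: 38.4
tool_pos: [0.4478, -0.424, 0.1631]
orientation: [[-0.995, 0.095, 0.004], [0.095, 0.995, -0.006], [-0.004, -0.006, -1.0]]
contact_force: [-1.1, 0.1, -2.2]
grip_width: 0.0128
grip_force: 78.5
t 38.4 p [ 0.4478 -0.424   0.1631] yaw 3.0464 F [-1.1  0.1 -2.2] w 0.0128 gf 78.5
go [-0.133   0.5441  0.0057] [-0.0055  0.0044  0.0268] deg 1.6
```

```bash
python3 -m crank '[[[-0.133,0.544,0.006,-0.005,0.004,0.027],[-0.133,0.544,0.006,-0.005,0.004,0.027],[-0.133,0.544,0.006,-0.005,0.004,0.027],[-0.133,0.544,0.006,-0.005,0.004,0.027],[-0.133,0.544,0.006,-0.005,0.004,0.027],[-0.133,0.544,0.006,-0.005,0.004,0.027],[-0.133,0.544,0.006,-0.005,0.004,0.027],[-0.133,0.544,0.006,-0.005,0.004,0.027]]]';python3 -c "
from h import *
st();go([.632,.105,.145],np.pi-.122)"
```

```text
t: 39.2
tool_pos: [0.578, -0.0423, 0.153]
orientation: [[-0.993, 0.122, -0.005], [0.122, 0.993, 0.006], [0.006, 0.006, -1.0]]
contact_force: [1.0, 0.0, -0.7]
grip_width: 0.0123
grip_force: 78.7
t 39.2 p [ 0.578  -0.0423  0.153 ] yaw 3.0193 F [ 1.   0.  -0.7] w 0.0123 gf 78.7
go [-0.0356  0.1527  0.0087] [ 0.0059 -0.0056 -0.0003] deg 0.5
```

```bash
python3 -m crank '[[[-0.0175,0.076,0,0.003,-0.003,0],[-0.035,0.153,0.004,0.003,-0.003,0],[-0.035,0.153,0.008,0.003,-0.003,0],[-0.035,0.153,0.008,0.003,-0.003,0],[-0.035,0.153,0.008,0.003,-0.003,0],[-0.035,0.153,0.008,0.003,-0.003,0],[-0.035,0.153,0.008,0.003,-0.003,0]]]' >/dev/null;python3 -c "
from h import *
held([(105,125)]);st();go([.6325,.105,.098],np.pi-.122)"
```

```text
pred [261.6 242.3] seen 22 (np.float64(257.8), np.float64(238.7))
pred [290.5 247.4] seen 25 (np.float64(288.9), np.float64(246.4))
t 39.95 p [0.6309 0.1019 0.1457] yaw 3.0176 F [ 0.2 -0.9 -0.9] w 0.0127 gf 78.7
go [-0.0013  0.0031  0.0477] [ 0.0029 -0.003  -0.002 ] deg 0.3
```

```bash
python3 -m crank '[[[-0.001,0.0025,0.02,0.002,-0.002,0],[-0.001,0.0025,0.04,0.002,-0.002,0],[-0.001,0.0025,0.048,0.002,-0.002,0],[-0.001,0.0025,0.048,0.002,-0.002,0],[-0.001,0.0025,0.048,0.002,-0.002,0]]]' >/dev/null;python3 -c "
from h import *
st();go([.6325,.105,.071],np.pi-.122)"
```

```text
t 40.45 p [0.6324 0.1053 0.0981] yaw 3.0185 F [ 0.2  0.2 -0.9] w 0.0127 gf 79.1
go [-0.0002 -0.0003  0.0271] [ 0.001  -0.0008 -0.0011] deg 0.1
```

```bash
python3 -m crank '[[[0,0,0.006,0,0,0],[0,0,0.011,0,0,0],[0,0,0.015,0,0,0],[0,0,0.018,0,0,0],[0,0,0.021,0,0,0],[0,0,0.024,0,0,0],[0,0,0.027,0,0,0],[0,0,0.028,0,0,0]]]';  python3 -m crank '[[[0,0,0,0,0,0],[0,0,0,0,0,0],[0,0,0,0,0,0]]]' -0.4; python3 -m crank '[[[0,0,-0.015,0,0,0],[0,0,-0.035,0,0,0],[0,0,-0.035,0,0,0]]]'; python3 -m crank '[[[0,0,0,0,0,0],[0,0,0,0,0,0],[0,0,0,0,0,0],[0,0,0.012,0,0,0],[0,0,0.018,0,0,0],[0,0,0.022,0,0,0],[0,0,0.022,0,0,0]]]' -1;python3 -m crank '[[[0,0,0.002,0,0,0],[0,0,0.004,0,0,0],[0,0,0.004,0,0,0]]]'
```

```text
t: 41.25
tool_pos: [0.6405, 0.1069, 0.0798]
orientation: [[-0.992, 0.121, 0.021], [0.121, 0.993, 0.004], [-0.021, 0.006, -1.0]]
contact_force: [-1.6, 5.9, 94.9]
grip_width: 0.0125
grip_force: 92.3
t: 41.55
tool_pos: [0.6325, 0.1058, 0.0696]
orientation: [[-0.993, 0.122, -0.0], [0.122, 0.993, 0.001], [0.001, 0.001, -1.0]]
contact_force: [1.6, 0.6, 1.1]
grip_width: 0.0256
grip_force: 1.0
t: 41.85
tool_pos: [0.6331, 0.1057, 0.106]
orientation: [[-0.993, 0.122, 0.001], [0.122, 0.993, 0.001], [-0.001, 0.001, -1.0]]
contact_force: [0.7, 0.3, -0.1]
grip_width: 0.0257
grip_force: 0.0
t: 42.55
tool_pos: [0.6324, 0.1058, 0.0818]
orientation: [[-0.993, 0.122, -0.001], [0.122, 0.993, 0.001], [0.001, 0.001, -1.0]]
contact_force: [1.2, 0.5, 3.4]
grip_width: -0.0002
grip_force: 2.0
t: 42.85
tool_pos: [0.6347, 0.1058, 0.0811]
orientation: [[-0.992, 0.122, 0.006], [0.122, 0.993, 0.001], [-0.006, 0.002, -1.0]]
contact_force: [-1.0, -0.4, 35.1]
grip_width: 0.0
grip_force: 17.8
```

Contact was stiff on the way down at clip1 (95 N), but the shaft now reads at seat height. I back off and look.

```bash
python3 -m crank '[[[0,0,-0.04,0,0,0],[0,0,-0.08,0,0,0],[0,0,-0.1,0,0,0],[0,0,-0.1,0,0,0]]]'; python3 -m crank '[[[0.1,-0.15,0,0,0,0],[0.1,-0.3,0,0,0,0],[0.1,-0.3,0,0,0,0],[0.1,-0.3,0,0,0,0],[0.1,-0.3,0,0,0,0],[0.1,-0.3,0,0,0,0],[0.1,-0.3,0,0,0,0],[0.1,-0.3,0,0,0,0]]]';python3 - <<'E'
from h import *
st();F={n:ctrl.grab_frame(n) for n in('top','side')};np.save('pics/F5.npy',F,allow_pickle=True)
cv2.imwrite('pics/c10.png',np.hstack([crop(F['top']['frame'],220,135,100,110,4),cv2.resize(crop(F['side']['frame'],235,210,90,110,4),(360,440))]))
E
```

```text
t: 43.25
tool_pos: [0.6333, 0.1057, 0.1803]
orientation: [[-0.993, 0.122, 0.002], [0.122, 0.993, 0.001], [-0.002, 0.002, -1.0]]
contact_force: [0.9, -0.2, -0.4]
grip_width: -0.0003
grip_force: 0.0
t: 44.05
tool_pos: [0.495, -0.1817, 0.1766]
orientation: [[-0.992, 0.126, -0.003], [0.126, 0.992, 0.002], [0.003, 0.001, -1.0]]
contact_force: [-0.1, 0.5, 0.3]
grip_width: -0.0003
grip_force: 0.0
t 44.05 p [ 0.495  -0.1817  0.1766] yaw 3.0157 F [-0.1  0.5  0.3] w -0.0003 gf 0.0
```

View pics/c10.png

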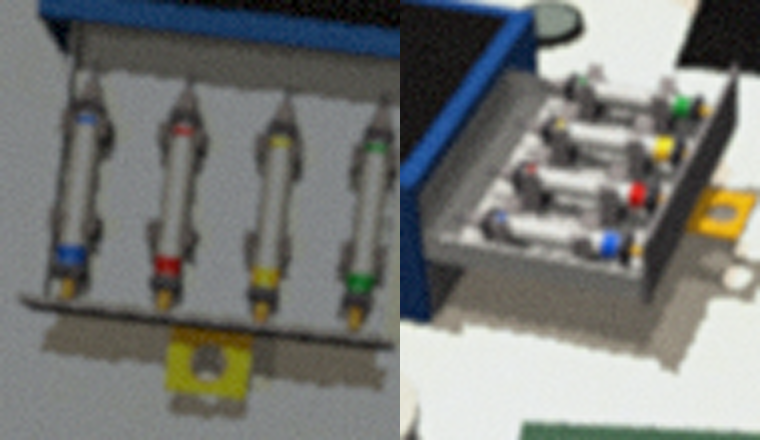

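All four scribes sit in the clips, level and stylus inward (top-crop bands: blue (86,119)/(70,254), red, yellow and green parallel to it). The tray crept in about 6 mm, which is still well over 0.1. Next I push it home with closed fingers at the middle of the panel.

```bash
python3 -c "
from h import *
st();go([.50,.042,.17],np.pi-.122)"
```

```text
t 44.15 p [ 0.496  -0.1795  0.177 ] yaw 3.0184 F [-0.5  0.6  0.2] w -0.0002 gf 0.0
go [0.0232 0.2203 0.0075] [ 0.0018 -0.0029 -0.0012] deg 0.2
```

```bash
python3 -m crank '[[[0.023,0.22,0.007,0,0,0],[0.023,0.22,0.007,0,0,0],[0.023,0.22,0.007,0,0,0],[0.023,0.22,0.007,0,0,0],[0.023,0.22,0.007,0,0,0],[0.023,0.22,0.007,0,0,0],[0.023,0.22,0.007,0,0,0]]]' > /dev/null; python3 -m crank '[[[0,0,0.04,0,0,0],[0,0,0.08,0,0,0],[0,0,0.1,0,0,0],[0,0,0.1,0,0,0],[0,0,0.1,0,0,0]]]'; python3 -c "
from h import *
st();go([.696,.0187,.07],np.pi-.122)"
```

```text
t: 45.35
tool_pos: [0.5005, 0.0409, 0.0719]
orientation: [[-0.992, 0.123, -0.001], [0.123, 0.992, 0.001], [0.002, 0.001, -1.0]]
contact_force: [0.5, -0.1, 0.3]
grip_width: -0.0
grip_force: 0.0
t 45.35 p [0.5005 0.0409 0.0719] yaw 3.0185 F [ 0.5 -0.1  0.3] w -0.0 gf 0.0
go [-0.1967  0.0019  0.0016] [ 0.0009 -0.0015 -0.0011] deg 0.1
```

```bash
python3 -m crank '[[[-0.02,0,0,0,0,0],[-0.04,0,0,0,0,0],[-0.055,0,0,0,0,0],[-0.075,0.001,0,0,0,0],[-0.095,0.001,0,0,0,0],[-0.12,0.001,0,0,0,0],[-0.145,0.001,0,0,0,0],[-0.165,0.001,0,0,0,0]]]';python3 -m crank '[[[-0.01,0,0,0,0,0],[-0.018,0,0,0,0,0],[-0.024,0,0,0,0,0],[-0.028,0,0,0,0,0],[-0.028,0,0,0,0,0]]]'
```

```text
t: 46.15
tool_pos: [0.6658, 0.0218, 0.0729]
orientation: [[-0.992, 0.122, 0.0], [0.122, 0.992, 0.001], [-0.0, 0.001, -1.0]]
contact_force: [-2.6, 1.2, 2.8]
grip_width: -0.0001
grip_force: 1.5
t: 46.65
tool_pos: [0.6925, 0.0187, 0.0716]
orientation: [[-0.993, 0.122, -0.0], [0.122, 0.993, 0.001], [0.0, 0.001, -1.0]]
contact_force: [-0.1, -0.7, -0.2]
grip_width: -0.0001
grip_force: 0.0
```

```bash
python3 -m crank '[[[-0.002,0,0,0,0,0],[-0.004,0,0,0,0,0],[-0.006,0,0,0,0,0],[-0.006,0,0,0,0,0]]]';python3 -m crank '[[[-0.002,0,0,0,0,0],[-0.004,0,0,0,0,0],[-0.004,0,0,0,0,0]]]'
```

```text
t: 47.05
tool_pos: [0.6982, 0.0181, 0.0712]
orientation: [[-0.993, 0.122, -0.001], [0.122, 0.993, 0.001], [0.001, 0.001, -1.0]]
contact_force: [-0.2, -0.7, 0.2]
grip_width: -0.0
grip_force: 0.0
t: 47.35
tool_pos: [0.6982, 0.018, 0.0701]
orientation: [[-0.993, 0.122, -0.009], [0.122, 0.993, 0.002], [0.009, 0.0, -1.0]]
contact_force: [-20.8, -2.3, 1.8]
grip_width: -0.0001
grip_force: 0.0
```

Hard stop at x=0.698 with 21 N, so the tray is home. I back off and verify the whole scene.

```bash
python3 -m crank '[[[0.02,0,0,0,0,0],[0.06,0,0,0,0,0],[0.1,0,-0.04,0,0,0],[0.1,0,-0.09,0,0,0],[0.1,0,-0.14,0,0,0],[0.1,0,-0.14,0,0,0]]]';python3 -m crank '[[[0.1,-0.3,0,0,0,0],[0.1,-0.3,0,0,0,0],[0.1,-0.3,0,0,0,0],[0.1,-0.3,0,0,0,0],[0.1,-0.3,0,0,0,0],[0.1,-0.3,0,0,0,0],[0.1,-0.3,0,0,0,0],[0.1,-0.3,0,0,0,0]]]';python3 - <<'E'
from h import *
st();f=ctrl.grab_frame('top');f0=np.load('pics/F.npy',allow_pickle=True).item()['top']
cv2.imwrite('pics/c11.png',np.vstack([np.hstack([crop(f['frame'],85,35,260,210,1.5)[:,:390],crop(f0['frame'],85,35,260,210,1.5)[:,:390]]),cv2.resize(np.hstack([f['frame'][40:330,90:],f0['frame'][40:330,90:]]),(780,205))]))
for g in(f0,f):
    h=cv2.cvtColor(g['frame'],cv2.COLOR_BGR2HSV)
    for box,lo,hi in(((255,140,310,250),(22,120,80),(34,255,255)),((120,215,180,290),(5,150,110),(22,255,255))):
        x0,y0,x1,y1=box;ys,xs=np.nonzero(cv2.inRange(h[y0:y1,x0:x1],np.array(lo),np.array(hi)));print(len(xs),round(xs.mean()+x0,1),round(ys.mean()+y0,1),end=' | ')
    print()
E
```

```text
t: 47.95
tool_pos: [0.6047, 0.0296, 0.2176]
orientation: [[-0.993, 0.122, 0.008], [0.122, 0.993, 0.0], [-0.008, 0.001, -1.0]]
contact_force: [0.6, 1.4, -0.4]
grip_width: 0.0002
grip_force: 0.0
t: 48.75
tool_pos: [0.4661, -0.258, 0.211]
orientation: [[-0.992, 0.125, -0.001], [0.125, 0.992, 0.001], [0.001, 0.001, -1.0]]
contact_force: [0.1, 0.4, -0.2]
grip_width: 0.0003
grip_force: 0.0
t 48.75 p [ 0.4661 -0.258   0.211 ] yaw 3.0158 F [ 0.1  0.4 -0.2] w 0.0003 gf 0.0
209 279.2 162.6 | 176 148.8 254.6 | 
216 279.6 161.5 | 208 148.1 254.3 |
```

View pics/c11.png

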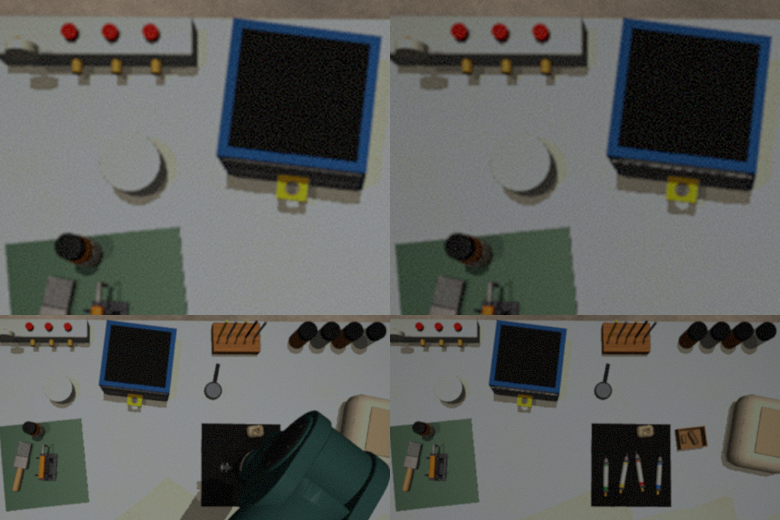

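The before and after views match. The tab at (279.6,161.5) is at its home place or slightly beyond, the hook is in its rest within 1 px of before, and the visible bystanders haven't moved. Handing in.

```bash
python3 -c "
from plant import ctrl
print(ctrl.close_job())"
```

```text
the job is handed in; nothing more can be done
None
```

I handed the job in at about 49 s of robot time: all four scribes are clipped in stylus-inward, the tray is home and the hook is back in its rest, but no verdict came back. The tool force briefly read 95 N while I pressed the blue scribe down (limit 120 N), and the arm hid the bone box in the last view, so I couldn't re-check it there.

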